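Lay out the dressing ledge for the morning

TASK

Lay out the ledge for the morning: set the chrome cufflink box in the middle of the front half (robot's side) of the valet tray's wide compartment, square with the tray and with its clip towards the robot; lay the collar stay case flat and centred on top of it, lengthwise along it; and stand the cologne bottle directly behind the box, in the same compartment. Stand the ring dish on the ledge in the middle of the gap between the valet tray and the tie bar tray and cover it with its glass dome, centred over the dish. Set the glass and the ceramic down upright without dropping them, and leave the cream jar and the wooden keepsake box where they stand.

Things in the scene. Friction and masses are not known exactly. Their poses are not given: they have to be found in the camera images.
- valet_tray: Sizes in mm. Dark wood valet tray, fixed on the ledge. 170 (x) x 200 (y), rim 22 high. Origin: centre of underside (z 0.02); x away from robot, y left, yaw within 0.1. Floor 6 above origin. Divider at y -33, 18 high, parts it: wide empty compartment x -77..77, y -30..92 (middle of its front half: x -38.5, y 31); narrow one holds a steel watch. Stands left or right of the tie bar tray
- tie_tray: Sizes in mm. Black acrylic tie bar tray, six slots with tie bars, fixed on the ledge beside the valet tray. 110 (x) x 200 (y), rim 22 high. Origin: centre of underside (z 0.02); x away from robot, y left, yaw within 0.11. Tray origins are 345-355 apart, gap of bare ledge about 150; its middle is the midpoint of the two origins
- ring_dish: Sizes in mm. White ceramic ring dish, round, 70 across, rim 12 high, with an upright finger post in the middle (16 thick at 14 up, 14 at 43 up, top at 48; two rings at its foot). Pinch it by the post, fingertips above the rim. 0.11 kg. Origin: centre of underside, z up. Stands loose on the oak ledge, top at z = 0.02.
- glass_dome: Sizes in mm. Clear glass dome, open below, 100 outside and 94 inside diameter, glass 75 high (71 inside), with a brass knob on top: neck 12 thick at 78-81 up, knob 22 thick at 88-101 up, top 105. 0.24 kg. Origin at the lower edge's centre, z up. Stands loose on the oak ledge, top at z = 0.02.
- cufflink_box: Sizes in mm. Chrome cufflink box, closed, 46 (x) x 60 (y) x 34 high, flat top. Spring clip juts 4 out of the middle of its front (-x) face, 12-30 up; its +-y faces are plain. Clip faces the robot, yaw within 0.5. 0.18 kg. Origin: centre of underside, z up. Stands loose on the oak ledge, top at z = 0.02.
- stay_case: Sizes in mm. Slim white plastic collar stay case, closed, lying flat: 26 (x) x 70 (y, lengthwise) x 12 high, yaw within 0.7. 0.04 kg. Origin: centre of underside, z up. Stands loose on the oak ledge, top at z = 0.02.
- cologne: Sizes in mm. Square cologne bottle of amber glass, standing: body 36 x 36 x 62 high, round black cap 24 across, 65-88 up. Yaw within 0.6. 0.16 kg. Origin: centre of underside, z up. Stands loose on the oak ledge, top at z = 0.02.
- cream_jar: Sizes in mm. Low round glass cream jar with flat black lid, 56 across, 41 high; to be left alone. Origin: centre of underside, z up. Stands loose on the oak ledge, top at z = 0.02.
- keepsake_box: Sizes in mm. Square wooden keepsake box, 64 x 64 x 38 high, no clip; to be left alone. Origin: centre of underside, z up. Stands loose on the oak ledge, top at z = 0.02.
Not all that is in view belongs to the job. What is shaped like the ring_dish but red is not meant. Of the things that look like the cologne, the smaller one is meant.

How it is judged:
By the outcome, as a careful person would: the job done as asked, in the order asked, and still so for the second after the job is handed in, with the robot touching nothing.
It also fails if it takes over 109 s, if anything falls off the work surface, if the arm or the gripper's body presses on something with over 40 N, if the wrist force passes 120 N, or if a joint passes its speed limit or range.

ROBOT

A 7-joint arm with a two-finger parallel gripper is mounted at the origin on the work surface. World frame = base frame: x ahead of the robot, y to its left, z up, the work surface at z = 0. Lengths are in m, angles in degrees, forces in N, time in s.
With the tool pointing down it reaches from about 0.425 to 0.875 m from the base axis. Payload 4.7 kg.
Tool frame: the origin (TCP) lies between the finger pads; the fingertips stand 8 mm ahead of it and the grasp point (between the pads) lies 11 mm behind it (env.tip_extent is the distance from the TCP to the fingertips, in m); z points along the fingers, y is the line along which they close (so a half turn about z gives the same grasp; the last joint's range is limited). The gripper opens to 87 mm and grips with 3 to 60 N. Pads are 19 mm wide; open, the fingers measure 117 mm over their backs; the gripper's body (75 mm by 190 mm) begins 51 mm behind the grasp point.
Start: joints at [-66.4, 18.392, -4.016, 83.108, 1.295, 78.541, -3.26], TCP at [0.252, 0.599, 0.231] pointing down, gripper open.
Joint ranges: [-163.93, 163.93], [-17.29, 119.83], [-79.2, 71.16], [3.27, 140.29], [-89.18, 269.18], [5.43, 117.66], [-154.24, 154.24]. Speed limits (degrees/s): [147.25, 147.25, 180, 180, 180, 180, 180].

INTERFACE

Orientations are given as [roll, pitch, yaw] about the fixed x, y, z axes, in that order (R = Rz(yaw) Ry(pitch) Rx(roll)).
In Python, from cell import sensors, vision, workorder, env gives the robot as it stands.
- The arm moves only by the tool drive_tool, never from a script. Its argument "moves" is a list of rows, each an object of numbers: "x", "y", "z": the shift along the tool's x, y, z in mm; "rx", "ry", "rz": the turn, a rotation vector about the tool's x, y, z in rad; "fingers": the closure, from -1 (fully open) to 1 (shut). In form: [{"x": .., "y": .., "z": .., "rx": .., "ry": .., "rz": .., "fingers": ..}, ...]. A call has 1 to 20 rows; each row is the pose to reach, as a shift and turn from the pose commanded when the call began, along the tool's axes at that moment; what a row does not reach only later rows make up. A row lasts 1/8 s, in which the tool goes at most 62.5 mm and 10.7 degrees, less where a joint would pass 70% of its speed; a pose out of reach is approached as far as the arm can. A call with a gripper value outside its range is refused whole. The fingers move at their own pace and stop on an object; "force" is the grip in N (left out, the last holds). Time passes only in rows, so rows that repeat a pose let the fingers close. It gives the time, the measured TCP pose, the force, the opening and the grip force at its end, in the units of the state.
- sensors.get_obs(): the state, without advancing time (a new reading comes with each control period).
- vision.read_camera(name): name is "side" or "top" or "wrist"; returns a dict with "image" (480x640x3 uint8, red, green, blue), "fx", "fy", "cx", "cy" (pixels), "k1" (the pictures are not rectified: a ray, as slopes to the right and down, at radius r is drawn at 1 + k1 r^2 times it, then the intrinsics apply), "R" (3x3) and "t" (3): a world point X has camera coordinates R X + t. Camera axes: x right, y down, z forward; pixel columns grow to the right and rows downward; lengths in m; the calibration is good to about 2 mm. A picture is of the moment at which its call begins. There is no depth.
- workorder.sign_off(): hands the job in; it is judged then, once.
The state is a dict: "time_s": time; "qpos": joint angles; "joint_velocities": joint speeds; "effort": joint torques, N m; "tool_pos": TCP position; "tool_rot": TCP orientation; "force": force on the tool from outside, world axes, zero at the start; "wrist_torque": the same for the moment, N m; "grip_width": finger opening in m; "grasp_force": force on a finger pad.
Only numpy, scipy, OpenCV 4.12 (cv2) and the standard library are available. Lean on these libraries where they do the work, as an engineer would, in place of code of your own. Each camera call takes 0.05 s, during which the arm holds its last target. There are 200 camera calls.

## Working session

There is one attempt and no reset: what is moved stays moved. The work goes in short steps, Python scripts to look and compute and a tool call to move; the robot and the scene stay as the last step left them, time stands still between calls to the robot, and variables do not carry over. Pictures are saved under pics/ and viewed, at most 14 in all, crops included, and the job is handed in when it is done.

Besides the shell and the picture viewer there is one more tool, called in YAML: its name, and indented under it one key for each argument. drive_tool: Moves the arm, as the interface text tells. Its arguments: {"type":"object","properties":{"moves":{"type":"array"},"force":{"type":"number"}},"required":["moves"]}

```bash
ls; mkdir -p pics
python3 - <<'E'
from cell import sensors, vision, workorder, env
import cv2,numpy as np
np.set_printoptions(precision=4,suppress=True)
print(sensors.get_obs(), env.tip_extent)
for n in ["side","top","wrist"]:
    c=vision.read_camera(n); cv2.imwrite(f"pics/{n}0.png",c["image"][:,:,::-1])
    np.savez(f"pics/{n}0.npz",**c)
    print(n,[c[k] for k in("fx","fy","cx","cy","k1")],c["R"],c["t"], -c["R"].T@c["t"])
E
```

```text
pics
{'time_s': 0.0, 'qpos': array([-66.3984,  18.4411,  -4.016 ,  83.1738,   1.2944,  78.5411,
        -3.2608]), 'joint_velocities': array([-0.0519,  0.1137, -0.05  , -0.0827, -0.0922, -0.0363,  0.0485]), 'effort': array([  0.0002, -49.1298,  -0.4038, -31.2525,  -0.064 ,   0.0438,
         0.0002]), 'tool_pos': array([0.2517, 0.5987, 0.2294]), 'tool_rot': array([-179.8892,    0.0049,  157.2077]), 'force': array([-0.066 , -0.2736, -0.1168]), 'wrist_torque': array([-0.0097,  0.0365, -0.0217]), 'grasp_force': 0.0, 'grip_width': 0.0871049394824962} 0.008
side [494.5346889823334, 494.5346889823334, 322.5205356142077, 239.7804961452769, -0.1247126831235445] [[ 0.8884 -0.459  -0.0108]
 [-0.2741 -0.5114 -0.8145]
 [ 0.3683  0.7265 -0.5801]] [-0.3885  0.1521  1.0218] [ 0.0104 -0.8429  0.7124]
top [458.25790336828015, 458.25790336828015, 317.815230295932, 240.24147574821018, -0.05588450872911263] [[-0.0083 -0.9998 -0.0169]
 [-0.9864  0.011  -0.1641]
 [ 0.1642  0.0154 -0.9863]] [-0.0129  0.4355  1.2336] [ 0.2268 -0.0366  1.2879]
wrist [431.2476543960322, 431.2476543960322, 319.2772656091057, 242.68235989898804, -0.026829181721509342] [[ 0.3876  0.9218 -0.0035]
 [ 0.8897 -0.3731  0.2631]
 [ 0.2412 -0.1051 -0.9648]] [-0.6476 -0.0338  0.3905] [0.1869 0.6253 0.3834]
```

View pics/top0.png

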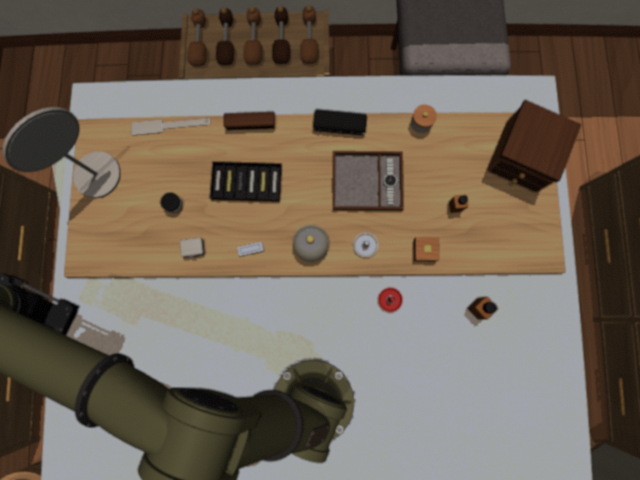

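View pics/side0.png

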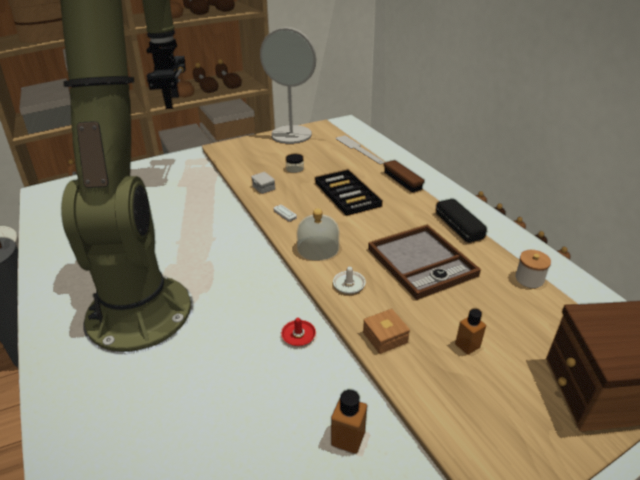

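The top view shows the tie tray at (246,182), valet tray (368,181), cufflink box (192,247), stay case (250,249), dome (310,242), dish (366,245) and the smaller cologne (459,202). The jar is at (171,203) and the keepsake box at (427,249). The side view agrees: the larger cologne is the one off the ledge at (349,420), and the red dish is at (298,332).

```bash
cat > h.py <<'E'
import numpy as np, cv2
from scipy.spatial.transform import Rotation as Ro
np.set_printoptions(precision=4,suppress=True)
def KD(c): return np.array([[c["fx"],0,c["cx"]],[0,c["fy"],c["cy"]],[0,0,1.]]),np.array([float(c["k1"]),0,0,0])
def rays(c,px):
    K,D=KD(c); u=cv2.undistortPoints(np.array(px,float).reshape(-1,1,2),K,D).reshape(-1,2)
    d=np.c_[u,np.ones(len(u))]@c["R"]; return -c["R"].T@c["t"], d/np.linalg.norm(d,axis=1)[:,None]
def plane(c,px,z):
    o,d=rays(c,px); return o+d*((z-o[2])/d[:,2])[:,None]
def proj(c,X):
    K,D=KD(c); return cv2.projectPoints(np.array(X,float).reshape(-1,1,3),cv2.Rodrigues(np.array(c["R"]))[0],np.array(c["t"]),K,D)[0].reshape(-1,2)
def tri(obs):  # [(cam,(u,v)),...] -> point, residual mm
    A=[];b=[]
    for c,p in obs:
        o,d=rays(c,[p]); P=np.eye(3)-np.outer(d[0],d[0]); A.append(P); b.append(P@o)
    X,*_=np.linalg.lstsq(np.vstack(A),np.hstack(b),rcond=None)
    return X, 1e3*np.linalg.norm(np.vstack(A)@X-np.hstack(b))
def snap(n,f):
    from cell import vision
    c=vision.read_camera(n); cv2.imwrite(f"pics/{f}.png",c["image"][:,:,::-1]); np.savez(f"pics/{f}.npz",**c); return c
def load(f): return dict(np.load(f"pics/{f}.npz"))
def go(target,yaw):  # shift in tool axes (mm) and rz (rad) to a tool-down pose
    from cell import sensors
    s=sensors.get_obs(); R=Ro.from_euler("xyz",s["tool_rot"],degrees=True)
    G=Ro.from_euler("xyz",[180,0,yaw],degrees=True)
    print("now",s["time_s"],s["tool_pos"],s["tool_rot"],"shift",1e3*R.inv().apply(np.array(target)-s["tool_pos"]),"rv",(R.inv()*G).as_rotvec())
E
python3 - <<'E'
from h import *
t=load("top0");s=load("side0")
names="tie valet box stay domeknob dishpost keep cologne jar".split()
T=[(246,182),(368,181),(192,247),(250,249),(310,240),(366,244),(427,249),(460,200),(171,203)]
S=[(348,191),(423,260),(263,182),(286,213),(318,216),(349,272),(386,325),(474,316),(294,159)]
for n,a,b in zip(names,T,S): print(n,*tri([(t,a),(s,b)]),plane(t,[a],.03)[0])
print(plane(t,[(68,276),(565,276),(318,113)],.02))
w=load("wrist0"); R=Ro.from_euler("xyz",[-179.89,0,157.2],degrees=True).as_matrix()
print("cam in tool", R.T@(-w["R"].T@w["t"]-np.array([.2517,.5987,.2294])), w["R"]@R)
E
```

```text
tie [0.6101 0.186  0.0294] 3.8118682442770653 [0.6073 0.1868 0.03  ]
valet [ 0.6078 -0.1622  0.0274] 2.2818344403694475 [ 0.6055 -0.1612  0.03  ]
box [0.42   0.3335 0.0371] 0.12225762999549875 [0.421  0.3356 0.03  ]
stay [0.4169 0.1724 0.0233] 3.362244732888042 [0.4137 0.172  0.03  ]
domeknob [0.4259 0.0015 0.108 ] 2.573806259253015 [0.4372 0.0047 0.03  ]
dishpost [ 0.4218 -0.1491  0.0549] 2.2171235310229664 [ 0.4242 -0.1507  0.03  ]
keep [ 0.4062 -0.3149  0.0533] 1.9674719549238164 [ 0.4083 -0.3195  0.03  ]
cologne [ 0.5335 -0.4024  0.0915] 3.2271589523138537 [ 0.5471 -0.4198  0.03  ]
jar [0.5435 0.3926 0.0542] 1.427961357765851 [0.5487 0.4013 0.03  ]
[[ 0.3427  0.6947  0.02  ]
 [ 0.3291 -0.706   0.02  ]
 [ 0.819  -0.0206  0.02  ]]
cam in tool [ 0.0701 -0.0008 -0.154 ] [[-0.0001  1.      0.0016]
 [-0.9648  0.0003 -0.2631]
 [-0.2631 -0.0015  0.9648]]
```

Run:
```python
from h import *
go([.44,.25,.26],180)
```

```text
now 0.15 [0.2517 0.5989 0.2297] [-179.9173    0.0053  157.2073] shift [-308.7462 -248.7041  -29.9053] rv [-0.0014 -0.0002 -0.3978]
```

drive_tool:
  moves:
    - {"x": -309, "y": -249, "z": -30, "rz": -0.398, "fingers": -1}
    - {"x": -309, "y": -249, "z": -30, "rz": -0.398, "fingers": -1}
    - {"x": -309, "y": -249, "z": -30, "rz": -0.398, "fingers": -1}
    - {"x": -309, "y": -249, "z": -30, "rz": -0.398, "fingers": -1}
    - {"x": -309, "y": -249, "z": -30, "rz": -0.398, "fingers": -1}
    - {"x": -309, "y": -249, "z": -30, "rz": -0.398, "fingers": -1}
    - {"x": -309, "y": -249, "z": -30, "rz": -0.398, "fingers": -1}
    - {"x": -309, "y": -249, "z": -30, "rz": -0.398, "fingers": -1}
    - {"x": -309, "y": -249, "z": -30, "rz": -0.398, "fingers": -1}
    - {"x": -309, "y": -249, "z": -30, "rz": -0.398, "fingers": -1}

```text
invalid input at $.moves[0]: expected keys x, y, z, rx, ry, rz, fingers
```

Run:
```python
from h import *
snap("wrist","w1")
go([.45,-.12,.26],180)
```

```text
now 0.2 [0.2517 0.5989 0.2299] [-179.931     0.0027  157.2063] shift [-461.3154 -586.0021  -29.4142] rv [-0.0012 -0.0002 -0.3978]
```

View pics/w1.png

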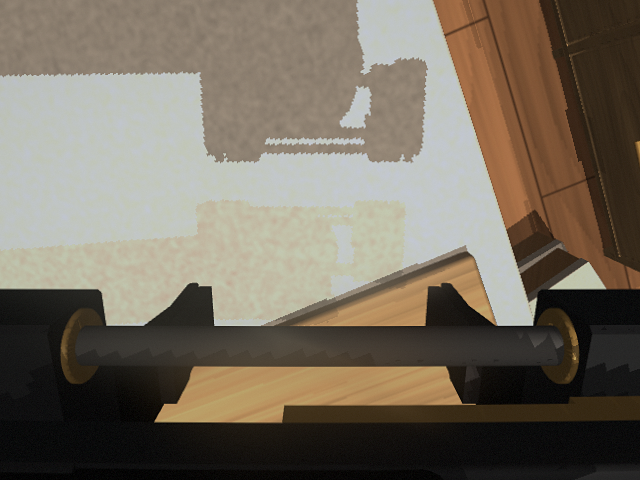

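The gripper fills the picture below row 290, so the wrist camera needs its target on the tool's +x side. Every key is also required in each row.

drive_tool:
  moves:
    - {"x": -364, "y": -225, "z": -50, "rx": 0, "ry": 0, "rz": -0.398, "fingers": -1}
    - {"x": -364, "y": -225, "z": -50, "rx": 0, "ry": 0, "rz": -0.398, "fingers": -1}
    - {"x": -364, "y": -225, "z": -50, "rx": 0, "ry": 0, "rz": -0.398, "fingers": -1}
    - {"x": -364, "y": -225, "z": -50, "rx": 0, "ry": 0, "rz": -0.398, "fingers": -1}
    - {"x": -364, "y": -225, "z": -50, "rx": 0, "ry": 0, "rz": -0.398, "fingers": -1}
    - {"x": -364, "y": -225, "z": -50, "rx": 0, "ry": 0, "rz": -0.398, "fingers": -1}
    - {"x": -364, "y": -225, "z": -50, "rx": 0, "ry": 0, "rz": -0.398, "fingers": -1}
    - {"x": -364, "y": -225, "z": -50, "rx": 0, "ry": 0, "rz": -0.398, "fingers": -1}
    - {"x": -364, "y": -225, "z": -50, "rx": 0, "ry": 0, "rz": -0.398, "fingers": -1}
    - {"x": -364, "y": -225, "z": -50, "rx": 0, "ry": 0, "rz": -0.398, "fingers": -1}

```text
time_s: 1.45
tool_pos: [0.4991, 0.2526, 0.2802]
tool_rot: [180.0, -0.0, -179.8]
force: [0.1, 0.5, -0.3]
grip_width: 0.0869
grasp_force: 0.0
```

Run:
```python
from h import *
snap("wrist","w2")
go([.70,.10,.30],180)
```

```text
now 1.5 [0.4992 0.2526 0.2803] [ 179.9903   -0.0388 -179.8024] shift [-200.3024 -153.2389  -19.9072] rv [ 0.0002 -0.0007  0.0034]
```

View pics/w2.png

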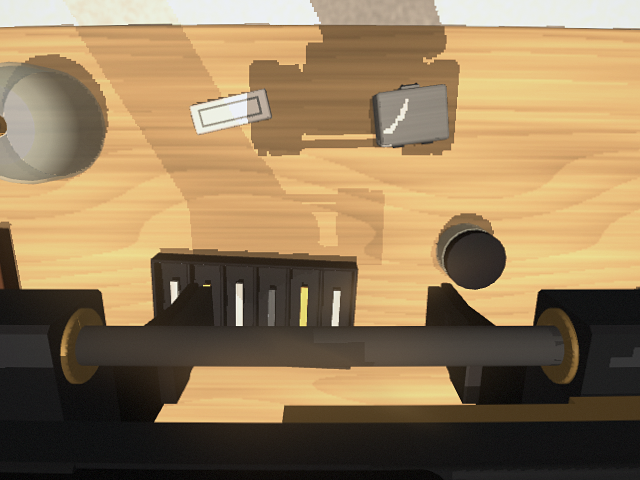

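The box is at (411,115) with its clip at (410,86), towards the robot. The stay case is at (230,111), the tie tray's front edge is near rows 255–265, and the jar is at (474,260). Next, the trays.

drive_tool:
  moves:
    - {"x": -200, "y": -193, "z": -30, "rx": 0, "ry": 0, "rz": 0.003, "fingers": -1}
    - {"x": -200, "y": -193, "z": -30, "rx": 0, "ry": 0, "rz": 0.003, "fingers": -1}
    - {"x": -200, "y": -193, "z": -30, "rx": 0, "ry": 0, "rz": 0.003, "fingers": -1}
    - {"x": -200, "y": -193, "z": -30, "rx": 0, "ry": 0, "rz": 0.003, "fingers": -1}
    - {"x": -200, "y": -193, "z": -30, "rx": 0, "ry": 0, "rz": 0.003, "fingers": -1}
    - {"x": -200, "y": -193, "z": -30, "rx": 0, "ry": 0, "rz": 0.003, "fingers": -1}
    - {"x": -200, "y": -193, "z": -30, "rx": 0, "ry": 0, "rz": 0.003, "fingers": -1}
    - {"x": -200, "y": -193, "z": -30, "rx": 0, "ry": 0, "rz": 0.003, "fingers": -1}

```text
time_s: 2.5
tool_pos: [0.6995, 0.0603, 0.3107]
tool_rot: [179.9, -0.0, -180.0]
force: [0.6, 0.7, -0.7]
grip_width: 0.087
grasp_force: 0.0
```

Run:
```python
from h import *
c=snap("wrist","w3")
print(-c["R"].T@c["t"])
go([.70,-.04,.31],180)
```

```text
[0.6291 0.0585 0.4646]
now 2.55 [0.6996 0.06   0.3108] [ 179.9362   -0.0016 -179.999 ] shift [ -0.4024 -99.9588   0.7161] rv [ 0.0011 -0.      0.    ]
```

drive_tool:
  moves:
    - {"x": 0, "y": -100, "z": 0, "rx": 0, "ry": 0, "rz": 0, "fingers": -1}
    - {"x": 0, "y": -100, "z": 0, "rx": 0, "ry": 0, "rz": 0, "fingers": -1}
    - {"x": 0, "y": -100, "z": 0, "rx": 0, "ry": 0, "rz": 0, "fingers": -1}
    - {"x": 0, "y": -100, "z": 0, "rx": 0, "ry": 0, "rz": 0, "fingers": -1}

```text
time_s: 3.05
tool_pos: [0.6999, -0.0404, 0.3108]
tool_rot: [179.9, 0.0, 179.9]
force: [-0.2, 0.5, -0.5]
grip_width: 0.0869
grasp_force: 0.0
```

Run:
```python
from h import *
c=snap("wrist","w4")
print(-c["R"].T@c["t"])
go([.5,.34,.28],180)
```

```text
[ 0.6294 -0.0422  0.4647]
now 3.1 [ 0.7    -0.0397  0.3107] [ 179.9051    0.0162 -179.9928] shift [199.9749 379.6401  31.2852] rv [0.0017 0.0003 0.0001]
```

View pics/w3.png

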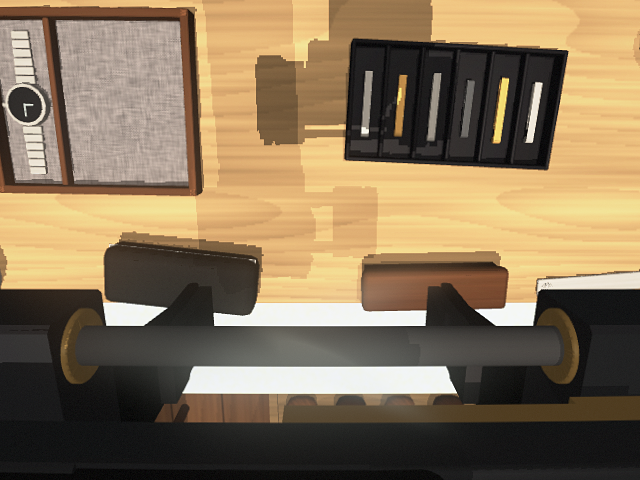

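View pics/w4.png

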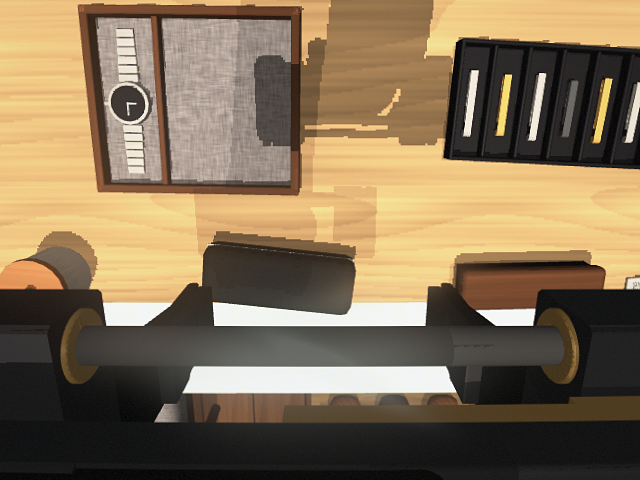

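w3 shows the whole tie tray, with corners near (352,39), (568,51), (548,169) and (346,159). w4 shows the whole valet tray, with corners near (79,6), (301,6), (299,194) and (98,191). Moving back over the box for its second view.

drive_tool:
  moves:
    - {"x": 210, "y": 380, "z": 40, "rx": 0, "ry": 0, "rz": 0, "fingers": -1}
    - {"x": 210, "y": 380, "z": 40, "rx": 0, "ry": 0, "rz": 0, "fingers": -1}
    - {"x": 210, "y": 380, "z": 40, "rx": 0, "ry": 0, "rz": 0, "fingers": -1}
    - {"x": 210, "y": 380, "z": 40, "rx": 0, "ry": 0, "rz": 0, "fingers": -1}
    - {"x": 210, "y": 380, "z": 40, "rx": 0, "ry": 0, "rz": 0, "fingers": -1}
    - {"x": 210, "y": 380, "z": 40, "rx": 0, "ry": 0, "rz": 0, "fingers": -1}
    - {"x": 210, "y": 380, "z": 40, "rx": 0, "ry": 0, "rz": 0, "fingers": -1}
    - {"x": 210, "y": 380, "z": 40, "rx": 0, "ry": 0, "rz": 0, "fingers": -1}
    - {"x": 210, "y": 380, "z": 40, "rx": 0, "ry": 0, "rz": 0, "fingers": -1}

```text
time_s: 4.22
tool_pos: [0.4904, 0.3394, 0.2707]
tool_rot: [-180.0, 0.0, -180.0]
force: [0.4, 0.4, 0.5]
grip_width: 0.0867
grasp_force: 0.0
```

```bash
cat >> h.py <<'E'
def edge(img,p,q,w=5):
    """refine the edge p-q: strongest gradient along normals, robust line fit (point, dir)"""
    g=cv2.GaussianBlur(img,(3,3),0).astype(np.float32)
    p,q=np.array(p,float),np.array(q,float); d=(q-p)/np.linalg.norm(q-p); n=np.array([-d[1],d[0]])
    s=np.linspace(.12,.88,40)[:,None,None]*(q-p)+p; o=np.arange(-w,w+.1,.25)
    P=(s+o[None,:,None]*n).astype(np.float32)
    v=cv2.remap(g,P[...,0],P[...,1],cv2.INTER_LINEAR); G=np.abs(np.diff(v,axis=1)).sum(2)
    k=G.argmax(1); pts=P[np.arange(40),k]+n*.125
    pts=pts[np.abs(k-np.median(k))<8].astype(np.float32)
    return cv2.fitLine(pts,cv2.DIST_HUBER,0,.01,.01).ravel()
def cross(a,b):
    t=np.linalg.solve(np.c_[a[:2],-b[:2]],b[2:]-a[2:]); return a[2:]+t[0]*a[:2]
def quad(img,C,w=5):
    E=[edge(img,C[i],C[(i+1)%4],w) for i in range(4)]
    return np.array([cross(E[i-1],E[i]) for i in range(4)])
E
python3 - <<'E'
from h import *
c=snap("wrist","w5")
w3,w4=load("w3"),load("w4")
# tie in w3: corners px, edge order 0-1 front,1-2 far(left y+),2-3 back,3-0 near
T=[(352,39),(568,51),(548,169),(346,159)]
V=[(301,6),(79,6),(98,191),(299,194)]  # front edge, -y edge, back, near
for n,cam,C in(("tie",w3,T),("val",w4,V)):
    q=quad(cam["image"],C); print(n,"px",q)
    a=plane(cam,q,.042); b=plane(cam,q,.020)
    print(a[:,:2], "lens",np.linalg.norm(a-np.roll(a,-1,0),axis=1), "near@.02",b[[0,3],:2])
    cv2.polylines(cam["image"],[np.int32(q*16)],True,(0,255,0),1,cv2.LINE_AA,4)
cv2.imwrite("pics/chk.png",np.vstack([w3["image"][:220],w4["image"][:220]])[:,:,::-1])
E
```

```text
tie px [[350.6603  37.81  ]
 [568.2985  48.7428]
 [547.7098 169.5135]
 [343.2789 159.8354]]
[[0.5519 0.0868]
 [0.5596 0.2868]
 [0.6697 0.282 ]
 [0.661  0.0817]] lens [0.2001 0.1102 0.2005 0.1092] near@.02 [[0.5479 0.0883]
 [0.6626 0.0829]]
val px [[300.9106   6.1426]
 [ 76.8822   4.0748]
 [ 97.144  191.6063]
 [298.8992 194.723 ]]
[[ 0.5262 -0.0583]
 [ 0.5226 -0.2591]
 [ 0.6917 -0.2623]
 [ 0.6954 -0.0622]] lens [0.2009 0.1692 0.2001 0.1692] near@.02 [[ 0.5209 -0.0591]
 [ 0.6989 -0.0633]]
```

View pics/chk.png

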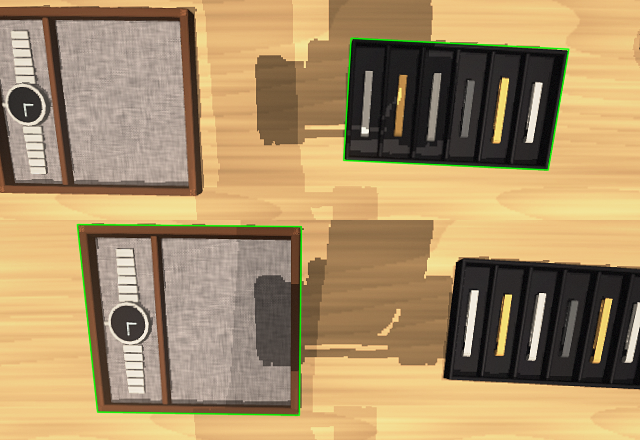

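View pics/w5.png

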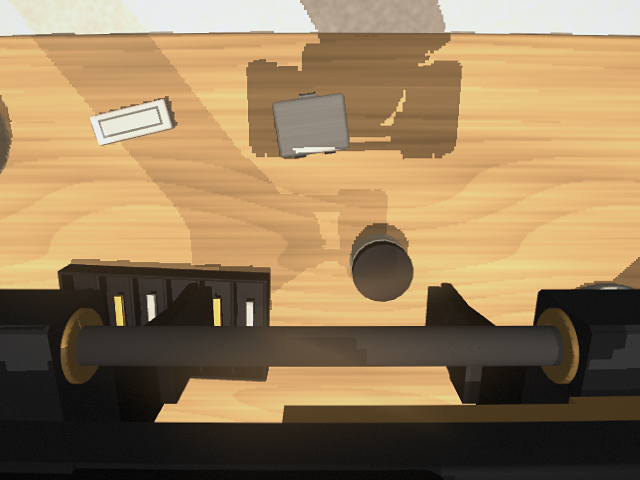

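The corner fits sit on the rims, and the measured sides are 110x200 and 169x200. In w5 the box is at (312,126) and the stay case at (133,121). I'll zoom on both in w2 and w5.

Run:
```python
from h import *
a,b=load("w2")["image"],load("w5")["image"]
z=lambda im,x,y:cv2.resize(im[y:y+75,x:x+100],None,fx=4,fy=4,interpolation=cv2.INTER_CUBIC)
m=np.vstack([np.hstack([z(a,360,75),z(a,180,75)]),np.hstack([z(b,262,85),z(b,83,85)])])
cv2.imwrite("pics/z1.png",m[:,:,::-1])
```

```text
(no output)
```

View pics/z1.png

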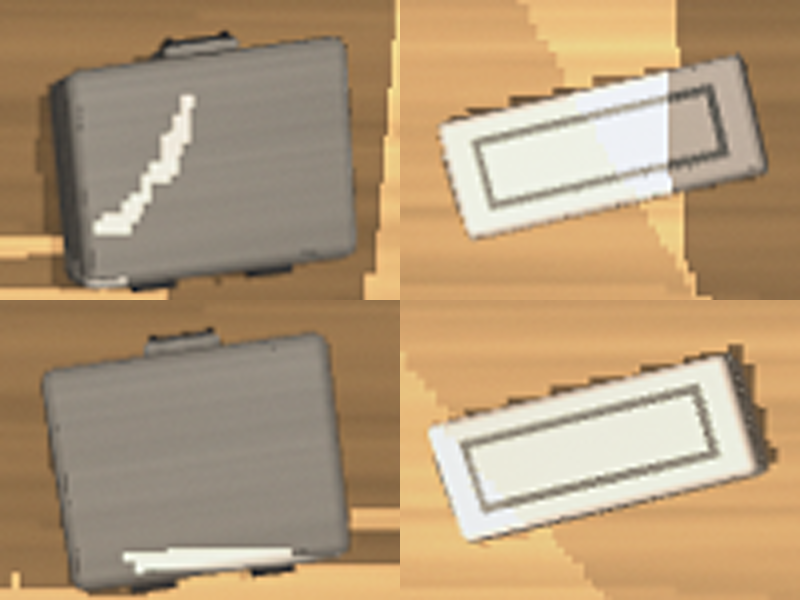

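Run:
```python
from h import *
a,b=load("w2"),load("w5")
D={"box":([(377.5,93),(446.5,84),(449,138),(381,146)],[(272.5,103),(343.2,93),(349,148),(280.7,157)],.054),
"stay":([(189.5,105.5),(265.5,88.8),(272,118),(198,135)],[(90,117),(165,98),(173,127.5),(100,145.5)],.032)}
for n,(p,q,z) in D.items():
    P=[]
    for c,C in((a,p),(b,q)):
        r=quad(c["image"],C,1.5); P.append(r)
        X=plane(c,r,z)[:,:2]; m=X.mean(0); L=np.linalg.norm(X-np.roll(X,-1,0),axis=1)
        e=(X[1]-X[0])+(X[2]-X[3]); print(n,m,L,"yaw",np.degrees(np.arctan2(-e[0],e[1])))
    print("tri",[np.r_[tri([(a,P[0][i]),(b,P[1][i])])[0]] for i in range(4)])
```

```text
box [0.4198 0.3297] [0.0584 0.0446 0.0575 0.0436] yaw 8.486036285206684
box [0.4198 0.3304] [0.0571 0.0434 0.0565 0.0426] yaw 6.275759572396195
tri [array([0.4019, 0.2986, 0.0499]), array([0.3944, 0.3556, 0.0551]), array([0.438 , 0.3616, 0.052 ]), array([0.4452, 0.3048, 0.0481])]
stay [0.4161 0.1703] [0.0689 0.0249 0.0688 0.0248] yaw 12.4630800215225
stay [0.4162 0.1706] [0.0692 0.0249 0.0686 0.0245] yaw 12.46677839979554
tri [array([0.4115, 0.1338, 0.0312]), array([0.3964, 0.201 , 0.0298]), array([0.4209, 0.2063, 0.0312]), array([0.4357, 0.1388, 0.0305])]
```

drive_tool:
  force: 25
  moves:
    - {"x": 70.5, "y": -9.5, "z": 60, "rx": 0, "ry": 0, "rz": -0.13, "fingers": -1}
    - {"x": 70.5, "y": -9.5, "z": 120, "rx": 0, "ry": 0, "rz": -0.13, "fingers": -1}
    - {"x": 70.5, "y": -9.5, "z": 165, "rx": 0, "ry": 0, "rz": -0.13, "fingers": -1}
    - {"x": 70.5, "y": -9.5, "z": 180, "rx": 0, "ry": 0, "rz": -0.13, "fingers": -1}
    - {"x": 70.5, "y": -9.5, "z": 205, "rx": 0, "ry": 0, "rz": -0.13, "fingers": -1}
    - {"x": 70.5, "y": -9.5, "z": 230, "rx": 0, "ry": 0, "rz": -0.13, "fingers": -1}
    - {"x": 70.5, "y": -9.5, "z": 238, "rx": 0, "ry": 0, "rz": -0.13, "fingers": -1}
    - {"x": 70.5, "y": -9.5, "z": 238, "rx": 0, "ry": 0, "rz": -0.13, "fingers": -1}
    - {"x": 70.5, "y": -9.5, "z": 238, "rx": 0, "ry": 0, "rz": -0.13, "fingers": 1}
    - {"x": 70.5, "y": -9.5, "z": 238, "rx": 0, "ry": 0, "rz": -0.13, "fingers": 1}
    - {"x": 70.5, "y": -9.5, "z": 238, "rx": 0, "ry": 0, "rz": -0.13, "fingers": 1}
    - {"x": 70.5, "y": -9.5, "z": 238, "rx": 0, "ry": 0, "rz": -0.13, "fingers": 1}
    - {"x": 70.5, "y": -9.5, "z": 238, "rx": 0, "ry": 0, "rz": -0.13, "fingers": 1}

```text
time_s: 5.9
tool_pos: [0.4208, 0.3301, 0.0332]
tool_rot: [179.9, 0.1, -172.7]
force: [-0.1, 2.7, 3.2]
grip_width: 0.0596
grasp_force: 25.0
```

Run:
```python
from h import *
go([.5711,-.1290,.15],178.9)
```

```text
now 5.9 [0.4208 0.3301 0.0332] [ 179.9147    0.0649 -172.6959] shift [ -90.8338 -474.2928 -117.3928] rv [0.0016 0.001  0.1467]
```

drive_tool:
  moves:
    - {"x": 0, "y": 0, "z": -30, "rx": 0, "ry": 0, "rz": 0, "fingers": 1}
    - {"x": 0, "y": 0, "z": -85, "rx": 0, "ry": 0, "rz": 0, "fingers": 1}
    - {"x": 0, "y": 0, "z": -135, "rx": 0, "ry": 0, "rz": 0, "fingers": 1}
    - {"x": -5, "y": -30, "z": -140, "rx": 0, "ry": 0, "rz": 0, "fingers": 1}
    - {"x": -92, "y": -474, "z": -140, "rx": 0, "ry": 0, "rz": 0.147, "fingers": 1}
    - {"x": -92, "y": -474, "z": -140, "rx": 0, "ry": 0, "rz": 0.147, "fingers": 1}
    - {"x": -92, "y": -474, "z": -140, "rx": 0, "ry": 0, "rz": 0.147, "fingers": 1}
    - {"x": -92, "y": -474, "z": -140, "rx": 0, "ry": 0, "rz": 0.147, "fingers": 1}
    - {"x": -92, "y": -474, "z": -140, "rx": 0, "ry": 0, "rz": 0.147, "fingers": 1}
    - {"x": -92, "y": -474, "z": -140, "rx": 0, "ry": 0, "rz": 0.147, "fingers": 1}
    - {"x": -92, "y": -474, "z": -140, "rx": 0, "ry": 0, "rz": 0.147, "fingers": 1}
    - {"x": -92, "y": -474, "z": -140, "rx": 0, "ry": 0, "rz": 0.147, "fingers": 1}
    - {"x": -92, "y": -474, "z": -140, "rx": 0, "ry": 0, "rz": 0.147, "fingers": 1}
    - {"x": -92, "y": -474, "z": -100, "rx": 0, "ry": 0, "rz": 0.147, "fingers": 1}
    - {"x": -92, "y": -474, "z": -65, "rx": 0, "ry": 0, "rz": 0.147, "fingers": 1}
    - {"x": -92, "y": -474, "z": -65, "rx": 0, "ry": 0, "rz": 0.147, "fingers": 1}
    - {"x": -92, "y": -474, "z": -65, "rx": 0, "ry": 0, "rz": 0.147, "fingers": 1}

```text
time_s: 8.02
tool_pos: [0.5727, -0.128, 0.0987]
tool_rot: [180.0, 0.1, 179.0]
force: [1.6, -0.2, -2.7]
grip_width: 0.06
grasp_force: 25.0
```

Run:
```python
from h import *
from cell import sensors
go([.5721,-.1290,.040],178.9); print(sensors.get_obs()["grip_width"])
```

```text
now 8.025 [ 0.5727 -0.128   0.0987] [179.9734   0.0782 178.9811] shift [ 0.6524 -1.0098 58.7479] rv [0.0005 0.0014 0.0014]
0.05996317870690977
```

drive_tool:
  moves:
    - {"x": 0.6, "y": -1, "z": 30, "rx": 0, "ry": 0, "rz": 0.0015, "fingers": 1}
    - {"x": 0.6, "y": -1, "z": 50, "rx": 0, "ry": 0, "rz": 0.0015, "fingers": 1}
    - {"x": 0.6, "y": -1, "z": 56, "rx": 0, "ry": 0, "rz": 0.0015, "fingers": 1}
    - {"x": 0.6, "y": -1, "z": 58, "rx": 0, "ry": 0, "rz": 0.0015, "fingers": 1}
    - {"x": 0.6, "y": -1, "z": 59, "rx": 0, "ry": 0, "rz": 0.0015, "fingers": 1}
    - {"x": 0.6, "y": -1, "z": 59.5, "rx": 0, "ry": 0, "rz": 0.0015, "fingers": 1}
    - {"x": 0.6, "y": -1, "z": 59.5, "rx": 0, "ry": 0, "rz": 0.0015, "fingers": 1}

```text
time_s: 8.9
tool_pos: [0.5721, -0.1305, 0.0392]
tool_rot: [180.0, 0.1, 178.8]
force: [-2.1, 0.8, 5.0]
grip_width: 0.0597
grasp_force: 25.0
```

Run:
```python
from h import *
from cell import sensors
go([.5721,-.1290,.0392],178.9); s=sensors.get_obs();print(s["force"],s["wrist_torque"])
```

```text
now 8.9 [ 0.5721 -0.1305  0.0392] [179.988    0.0939 178.7754] shift [0.0008 1.4864 0.0462] rv [ 0.0002  0.0016 -0.0022]
[-2.0822  0.8011  5.0115] [0.2378 0.3303 0.0305]
```

drive_tool:
  moves:
    - {"x": 0, "y": 1.3, "z": -1.5, "rx": 0, "ry": 0, "rz": 0, "fingers": 1}
    - {"x": 0, "y": 1.3, "z": -1.5, "rx": 0, "ry": 0, "rz": 0, "fingers": 1}
    - {"x": 0, "y": 1.3, "z": -1.5, "rx": 0, "ry": 0, "rz": 0, "fingers": 1}

```text
time_s: 9.28
tool_pos: [0.5713, -0.1288, 0.0393]
tool_rot: [180.0, -0.0, 178.8]
force: [-0.6, 1.2, -2.3]
grip_width: 0.0601
grasp_force: 25.0
```

drive_tool:
  moves:
    - {"x": -0.5, "y": 0, "z": 0.6, "rx": 0, "ry": 0, "rz": 0, "fingers": 1}
    - {"x": -0.5, "y": 0, "z": 0.6, "rx": 0, "ry": 0, "rz": 0, "fingers": 1}
    - {"x": -0.5, "y": 0, "z": 0.6, "rx": 0, "ry": 0, "rz": 0, "fingers": -0.65}
    - {"x": -0.5, "y": 0, "z": 0.6, "rx": 0, "ry": 0, "rz": 0, "fingers": -0.65}
    - {"x": -0.5, "y": 0, "z": 0.6, "rx": 0, "ry": 0, "rz": 0, "fingers": -0.65}
    - {"x": -0.5, "y": 0, "z": -20, "rx": 0, "ry": 0, "rz": 0, "fingers": -0.65}
    - {"x": -0.5, "y": 0, "z": -60, "rx": 0, "ry": 0, "rz": 0, "fingers": -0.65}
    - {"x": -0.5, "y": 0, "z": -120, "rx": 0, "ry": 0, "rz": 0, "fingers": -0.65}
    - {"x": -110, "y": 0, "z": -200, "rx": 0, "ry": 0, "rz": 0, "fingers": -0.65}
    - {"x": -110, "y": 0, "z": -200, "rx": 0, "ry": 0, "rz": 0, "fingers": -0.65}
    - {"x": -110, "y": 0, "z": -200, "rx": 0, "ry": 0, "rz": 0, "fingers": -0.65}

```text
time_s: 10.65
tool_pos: [0.685, -0.1308, 0.2418]
tool_rot: [-179.9, 0.3, 178.9]
force: [-0.3, 0.7, -0.5]
grip_width: 0.0721
grasp_force: 0.0
```

Run:
```python
from h import *
c=snap("wrist","w6")
# overlay predicted box top and tray frame
y=np.radians(-1.1); Rz=np.array([[np.cos(y),-np.sin(y)],[np.sin(y),np.cos(y)]])
def rect(cx,cy,a,b,z): 
    L=np.array([(-a,-b),(-a,b),(a,b),(a,-b)])/2+[cx,cy]; return np.c_[L@Rz.T+[.609,-.1607],np.full(4,z)]
im=c["image"].copy()
im=cv2.resize(im,None,fx=2,fy=2,interpolation=cv2.INTER_CUBIC)
for r in (rect(-.0385,.031,.046,.060,.06),rect(0,0,.17,.2,.042)):
    cv2.polylines(im,[np.int32(proj(c,r)*32)],True,(0,255,0),1,cv2.LINE_AA,4)
cx,cy=(2*proj(c,[[.575,-.14,.04]])[0]).astype(int); print(cx,cy)
x0,y0=max(0,min(cx-400,480)),max(0,min(cy-300,360))
cv2.imwrite("pics/z2.png",im[y0:y0+600,x0:x0+800,::-1]); print(x0,y0)
```

```text
615 143
215 0
```

View pics/z2.png

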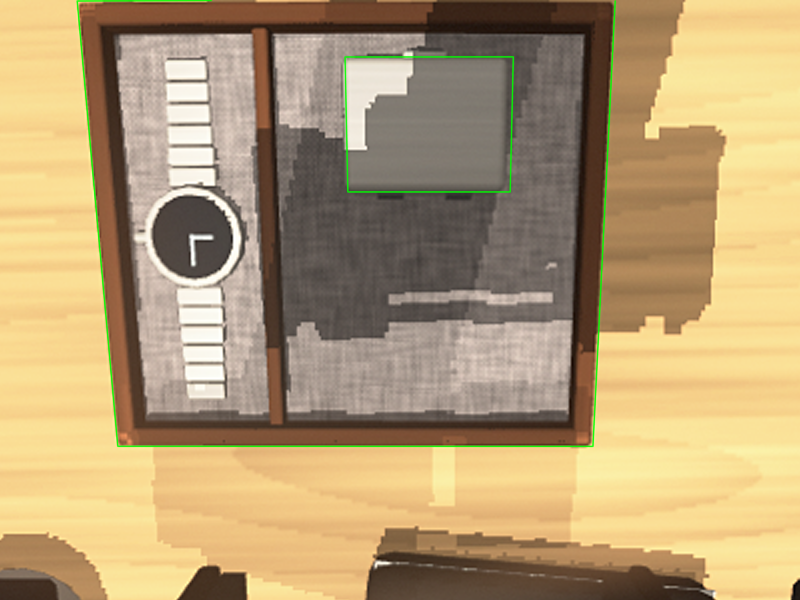

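The box sits exactly on the predicted outline in the tray, clip towards the robot. Next the stay case.

Run:
```python
from h import *
go([.4161,.1704,.08],102.5)
```

```text
now 10.7 [ 0.6839 -0.1312  0.2407] [-179.9283    0.1743  178.8551] shift [274.3002 296.356  159.5032] rv [0.001  0.0034 1.3326]
```

drive_tool:
  force: 15
  moves:
    - {"x": 100, "y": 110, "z": 0, "rx": 0, "ry": 0, "rz": 0.4, "fingers": -0.4}
    - {"x": 274, "y": 296, "z": 40, "rx": 0, "ry": 0, "rz": 1.3326, "fingers": -0.4}
    - {"x": 274, "y": 296, "z": 40, "rx": 0, "ry": 0, "rz": 1.3326, "fingers": -0.4}
    - {"x": 274, "y": 296, "z": 40, "rx": 0, "ry": 0, "rz": 1.3326, "fingers": -0.4}
    - {"x": 274, "y": 296, "z": 40, "rx": 0, "ry": 0, "rz": 1.3326, "fingers": -0.4}
    - {"x": 274, "y": 296, "z": 40, "rx": 0, "ry": 0, "rz": 1.3326, "fingers": -0.4}
    - {"x": 274, "y": 296, "z": 40, "rx": 0, "ry": 0, "rz": 1.3326, "fingers": -0.4}
    - {"x": 274, "y": 296, "z": 100, "rx": 0, "ry": 0, "rz": 1.3326, "fingers": -0.4}
    - {"x": 274, "y": 296, "z": 159, "rx": 0, "ry": 0, "rz": 1.3326, "fingers": -0.4}
    - {"x": 274, "y": 296, "z": 159, "rx": 0, "ry": 0, "rz": 1.3326, "fingers": -0.4}
    - {"x": 274, "y": 296, "z": 159, "rx": 0, "ry": 0, "rz": 1.3326, "fingers": -0.4}

```text
time_s: 12.08
tool_pos: [0.4142, 0.1702, 0.0818]
tool_rot: [179.9, -0.0, 102.4]
force: [-0.0, 1.4, 0.0]
grip_width: 0.0611
grasp_force: 0.0
```

Run:
```python
from h import *
go([.4161,.1704,.0305],102.5)
```

```text
now 12.075 [0.4142 0.1702 0.0818] [179.9301  -0.022  102.3887] shift [-0.1874  1.8653 51.2603] rv [ 0.0012 -0.0004 -0.0019]
```

drive_tool:
  force: 15
  moves:
    - {"x": -0.2, "y": 1.8, "z": 30, "rx": 0, "ry": 0, "rz": 0, "fingers": -0.4}
    - {"x": -0.2, "y": 1.8, "z": 45, "rx": 0, "ry": 0, "rz": 0, "fingers": -0.4}
    - {"x": -0.2, "y": 1.8, "z": 51, "rx": 0, "ry": 0, "rz": 0, "fingers": -0.4}
    - {"x": -0.2, "y": 1.8, "z": 51, "rx": 0, "ry": 0, "rz": 0, "fingers": -0.4}
    - {"x": -0.2, "y": 1.8, "z": 51, "rx": 0, "ry": 0, "rz": 0, "fingers": 1}
    - {"x": -0.2, "y": 1.8, "z": 51, "rx": 0, "ry": 0, "rz": 0, "fingers": 1}
    - {"x": -0.2, "y": 1.8, "z": 51, "rx": 0, "ry": 0, "rz": 0, "fingers": 1}
    - {"x": -0.2, "y": 1.8, "z": 51, "rx": 0, "ry": 0, "rz": 0, "fingers": 1}
    - {"x": -0.2, "y": 1.8, "z": 51, "rx": 0, "ry": 0, "rz": 0, "fingers": 1}

```text
time_s: 13.2
tool_pos: [0.4155, 0.1706, 0.0297]
tool_rot: [180.0, -0.0, 102.4]
force: [0.2, 0.5, 0.9]
grip_width: 0.0257
grasp_force: 15.0
```

Run:
```python
from h import *
go([.5711,-.1290,.13],88.9)
```

```text
now 13.2 [0.4155 0.1706 0.0297] [179.99    -0.0052 102.4269] shift [-326.0445   87.4522 -100.3579] rv [ 0.0002 -0.0001  0.2361]
```

drive_tool:
  moves:
    - {"x": 0, "y": 0, "z": -40, "rx": 0, "ry": 0, "rz": 0, "fingers": 1}
    - {"x": 0, "y": 0, "z": -95, "rx": 0, "ry": 0, "rz": 0, "fingers": 1}
    - {"x": 0, "y": 0, "z": -140, "rx": 0, "ry": 0, "rz": 0, "fingers": 1}
    - {"x": -326, "y": 87.5, "z": -150, "rx": 0, "ry": 0, "rz": 0.236, "fingers": 1}
    - {"x": -326, "y": 87.5, "z": -150, "rx": 0, "ry": 0, "rz": 0.236, "fingers": 1}
    - {"x": -326, "y": 87.5, "z": -150, "rx": 0, "ry": 0, "rz": 0.236, "fingers": 1}
    - {"x": -326, "y": 87.5, "z": -150, "rx": 0, "ry": 0, "rz": 0.236, "fingers": 1}
    - {"x": -326, "y": 87.5, "z": -150, "rx": 0, "ry": 0, "rz": 0.236, "fingers": 1}
    - {"x": -326, "y": 87.5, "z": -150, "rx": 0, "ry": 0, "rz": 0.236, "fingers": 1}
    - {"x": -326, "y": 87.5, "z": -110, "rx": 0, "ry": 0, "rz": 0.236, "fingers": 1}
    - {"x": -326, "y": 87.5, "z": -70, "rx": 0, "ry": 0, "rz": 0.236, "fingers": 1}
    - {"x": -326, "y": 87.5, "z": -70, "rx": 0, "ry": 0, "rz": 0.236, "fingers": 1}
    - {"x": -326, "y": 87.5, "z": -70, "rx": 0, "ry": 0, "rz": 0.236, "fingers": 1}

```text
time_s: 14.82
tool_pos: [0.5719, -0.1292, 0.1009]
tool_rot: [179.9, 0.0, 88.9]
force: [0.6, 0.2, 1.2]
grip_width: 0.026
grasp_force: 15.0
```

Run:
```python
from h import *
go([.5711,-.1290,.0697],88.9)
```

```text
now 14.825 [ 0.5719 -0.1292  0.1009] [179.9106   0.0174  88.9078] shift [ 0.1859 -0.8618 31.1572] rv [0.0016 0.0003 0.0001]
```

drive_tool:
  moves:
    - {"x": 0.2, "y": -0.8, "z": 20, "rx": 0, "ry": 0, "rz": 0, "fingers": 1}
    - {"x": 0.2, "y": -0.8, "z": 28, "rx": 0, "ry": 0, "rz": 0, "fingers": 1}
    - {"x": 0.2, "y": -0.8, "z": 30, "rx": 0, "ry": 0, "rz": 0, "fingers": 1}
    - {"x": 0.2, "y": -0.8, "z": 31, "rx": 0, "ry": 0, "rz": 0, "fingers": 1}
    - {"x": 0.2, "y": -0.8, "z": 31, "rx": 0, "ry": 0, "rz": 0, "fingers": 1}

```text
time_s: 15.45
tool_pos: [0.5697, -0.1284, 0.0697]
tool_rot: [-179.9, -0.1, 88.9]
force: [-5.2, 2.2, 9.8]
grip_width: 0.0259
grasp_force: 15.0
```

drive_tool:
  moves:
    - {"x": 0, "y": 0.8, "z": -1.5, "rx": 0, "ry": 0, "rz": 0, "fingers": 1}
    - {"x": 0, "y": 0.8, "z": -1.5, "rx": 0, "ry": 0, "rz": 0, "fingers": 1}
    - {"x": 0, "y": 0.8, "z": -1.5, "rx": 0, "ry": 0, "rz": 0, "fingers": 1}

```text
time_s: 15.82
tool_pos: [0.5711, -0.1288, 0.0699]
tool_rot: [180.0, 0.0, 88.9]
force: [0.5, 0.7, 0.4]
grip_width: 0.0261
grasp_force: 15.0
```

Position is right, now free. Release to about 50 mm and go up.

drive_tool:
  moves:
    - {"x": 0, "y": 0, "z": 0.4, "rx": 0, "ry": 0, "rz": 0, "fingers": 1}
    - {"x": 0, "y": 0, "z": 0.4, "rx": 0, "ry": 0, "rz": 0, "fingers": -0.2}
    - {"x": 0, "y": 0, "z": 0.4, "rx": 0, "ry": 0, "rz": 0, "fingers": -0.2}
    - {"x": 0, "y": 0, "z": 0.4, "rx": 0, "ry": 0, "rz": 0, "fingers": -0.2}
    - {"x": 0, "y": 0, "z": -20, "rx": 0, "ry": 0, "rz": 0, "fingers": -0.2}
    - {"x": 0, "y": 0, "z": -80, "rx": 0, "ry": 0, "rz": 0, "fingers": -0.2}
    - {"x": 0, "y": 0, "z": -150, "rx": 0, "ry": 0, "rz": 0, "fingers": -0.2}
    - {"x": 0, "y": 0, "z": -180, "rx": 0, "ry": 0, "rz": 0, "fingers": -0.2}

```text
time_s: 16.82
tool_pos: [0.5722, -0.1297, 0.2553]
tool_rot: [179.7, 0.0, 88.9]
force: [0.2, 0.2, -0.0]
grip_width: 0.0517
grasp_force: 0.0
```

Run:
```python
from h import *
go([.60,-.40,.28],180)
```

```text
now 16.825 [ 0.5722 -0.1297  0.2553] [179.6578   0.0023  88.8596] shift [-269.7315   33.3654  -24.4607] rv [ 0.0046  0.0048 -1.5907]
```

drive_tool:
  moves:
    - {"x": -272, "y": -97, "z": -15, "rx": 0, "ry": 0, "rz": 1.55, "fingers": -0.4}
    - {"x": -272, "y": -97, "z": -15, "rx": 0, "ry": 0, "rz": 1.55, "fingers": -0.4}
    - {"x": -272, "y": -97, "z": -15, "rx": 0, "ry": 0, "rz": 1.55, "fingers": -0.4}
    - {"x": -272, "y": -97, "z": -15, "rx": 0, "ry": 0, "rz": 1.55, "fingers": -0.4}
    - {"x": -272, "y": -97, "z": -15, "rx": 0, "ry": 0, "rz": 1.55, "fingers": -0.4}
    - {"x": -272, "y": -97, "z": -15, "rx": 0, "ry": 0, "rz": 1.55, "fingers": -0.4}
    - {"x": -272, "y": -97, "z": -15, "rx": 0, "ry": 0, "rz": 1.55, "fingers": -0.4}
    - {"x": -272, "y": -97, "z": -15, "rx": 0, "ry": 0, "rz": 1.55, "fingers": -0.4}
    - {"x": -272, "y": -97, "z": -15, "rx": 0, "ry": 0, "rz": 1.55, "fingers": -0.4}
    - {"x": -272, "y": -97, "z": -15, "rx": 0, "ry": 0, "rz": 1.55, "fingers": -0.4}
    - {"x": -272, "y": -97, "z": -15, "rx": 0, "ry": 0, "rz": 1.55, "fingers": -0.4}

```text
time_s: 18.2
tool_pos: [0.469, -0.3989, 0.2658]
tool_rot: [180.0, -0.1, 0.2]
force: [-0.2, 0.4, 0.7]
grip_width: 0.061
grasp_force: 0.0
```

Run:
```python
from h import *
snap("wrist","w7"); go([.47,-.34,.28],0)
```

```text
now 18.25 [ 0.469  -0.3989  0.2656] [-179.9975   -0.0396    0.1451] shift [  1.2035 -58.8583 -14.4129] rv [-0.     -0.0007  0.0025]
```

drive_tool:
  moves:
    - {"x": 0, "y": -70, "z": 0, "rx": 0, "ry": 0, "rz": 0, "fingers": -0.4}
    - {"x": 0, "y": -70, "z": 0, "rx": 0, "ry": 0, "rz": 0, "fingers": -0.4}
    - {"x": 0, "y": -70, "z": 0, "rx": 0, "ry": 0, "rz": 0, "fingers": -0.4}
    - {"x": 0, "y": -70, "z": 0, "rx": 0, "ry": 0, "rz": 0, "fingers": -0.4}

```text
time_s: 18.75
tool_pos: [0.4682, -0.3304, 0.2655]
tool_rot: [179.9, -0.0, -0.0]
force: [-0.2, 0.3, 0.4]
grip_width: 0.0611
grasp_force: 0.0
```

Run:
```python
from h import *
c=snap("wrist","w8"); a=load("w7")
print(proj(a,[[.5335,-.4024,.09]]),proj(c,[[.5335,-.4024,.09]]))
def crop(c):
    x,y=proj(c,[[.5335,-.4024,.06]])[0].astype(int); x0=max(0,min(x-66,640-133)); y0=max(0,min(y-50,380)); print(x0,y0)
    return cv2.resize(c["image"][y0:y0+100,x0:x0+133],(399,300),interpolation=cv2.INTER_CUBIC)
m=np.hstack([crop(a),crop(c)]); s=cv2.resize(c["image"][:290],(798,362))[:300]
cv2.imwrite("pics/z3.png",np.vstack([m,s])[:,:,::-1])
```

```text
[[321.4846 137.2253]] [[412.9877 136.1539]]
255 86
339 85
```

View pics/z3.png

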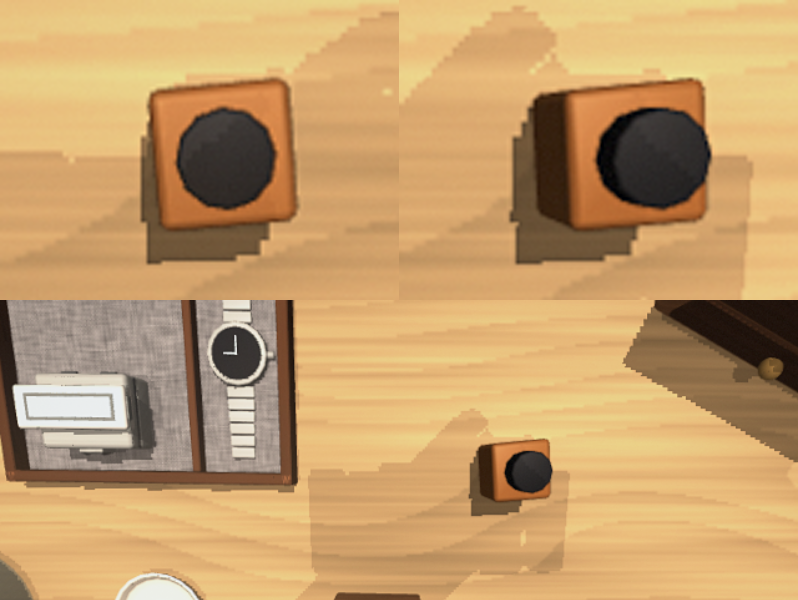

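The stay case lies centred along the box. The bottle's shoulder square and cap are clear: cap at zoom (226,158) in w7 and (260,158) in w8.

Run:
```python
from h import *
a,c=load("w7"),load("w8")
A=np.array([(149,91),(287,78),(299,214),(160,229)])/3+[255,86]; C=np.array([(173,96),(305,80),(308,214),(174,229)])/3+[339,85]
P=[]
for k,q in((a,A),(c,C)):
    r=quad(k["image"],q,1.5); P.append(r); X=plane(k,r,.082)[:,:2]
    e=X[0]-X[1]+X[3]-X[2]; print(X.mean(0),np.linalg.norm(X-np.roll(X,-1,0),axis=1),np.degrees(np.arctan2(-e[0],e[1])))
print("tri corners",np.array([tri([(a,P[0][i]),(c,P[1][i])])[0] for i in range(4)]))
ca,cc=np.array([226,158])/3+[255,86],np.array([262,158])/3+[339,85]
print("cap",tri([(a,ca),(c,cc)]),plane(a,[ca],.108),plane(c,[cc],.108))
go([.532,-.402,.14],5.5)
```

```text
[ 0.534  -0.4091] [0.034  0.0347 0.0346 0.0341] 4.970422850919466
[ 0.5329 -0.4082] [0.0341 0.0363 0.0362 0.0315] 5.155144844260463
tri corners [[ 0.5483 -0.3906  0.0785]
 [ 0.5528 -0.425   0.077 ]
 [ 0.5173 -0.4277  0.0822]
 [ 0.5149 -0.393   0.074 ]]
cap (array([ 0.5329, -0.4086,  0.1058]), np.float64(0.05317815064761304)) [[ 0.533  -0.4085  0.108 ]] [[ 0.5329 -0.408   0.108 ]]
now 18.8 [ 0.4681 -0.3306  0.2654] [179.9411  -0.0185  -0.0468] shift [ 63.9168  71.211  125.5379] rv [ 0.001  -0.0003 -0.0968]
```

drive_tool:
  force: 25
  moves:
    - {"x": 65, "y": 78, "z": 30, "rx": 0, "ry": 0, "rz": -0.09, "fingers": -0.6}
    - {"x": 65, "y": 78, "z": 90, "rx": 0, "ry": 0, "rz": -0.09, "fingers": -0.6}
    - {"x": 65, "y": 78, "z": 120, "rx": 0, "ry": 0, "rz": -0.09, "fingers": -0.6}
    - {"x": 65, "y": 78, "z": 130, "rx": 0, "ry": 0, "rz": -0.09, "fingers": -0.6}
    - {"x": 65, "y": 78, "z": 160, "rx": 0, "ry": 0, "rz": -0.09, "fingers": -0.6}
    - {"x": 65, "y": 78, "z": 190, "rx": 0, "ry": 0, "rz": -0.09, "fingers": -0.6}
    - {"x": 65, "y": 78, "z": 203, "rx": 0, "ry": 0, "rz": -0.09, "fingers": -0.6}
    - {"x": 65, "y": 78, "z": 203, "rx": 0, "ry": 0, "rz": -0.09, "fingers": -0.6}
    - {"x": 65, "y": 78, "z": 203, "rx": 0, "ry": 0, "rz": -0.09, "fingers": 1}
    - {"x": 65, "y": 78, "z": 203, "rx": 0, "ry": 0, "rz": -0.09, "fingers": 1}
    - {"x": 65, "y": 78, "z": 203, "rx": 0, "ry": 0, "rz": -0.09, "fingers": 1}
    - {"x": 65, "y": 78, "z": 203, "rx": 0, "ry": 0, "rz": -0.09, "fingers": 1}
    - {"x": 65, "y": 78, "z": 203, "rx": 0, "ry": 0, "rz": -0.09, "fingers": 1}

```text
time_s: 20.42
tool_pos: [0.5341, -0.4066, 0.0623]
tool_rot: [-180.0, -0.0, 5.3]
force: [0.2, 0.6, 0.9]
grip_width: 0.0358
grasp_force: 24.9
```

Run:
```python
from h import *
go([.6276,-.1300,.15],-1.1)
```

```text
now 20.425 [ 0.5341 -0.4066  0.0623] [-179.988    -0.0171    5.2632] shift [ 118.5137 -266.8995  -87.631 ] rv [-0.0002 -0.0003  0.1111]
```

drive_tool:
  moves:
    - {"x": 0, "y": 0, "z": -30, "rx": 0, "ry": 0, "rz": 0, "fingers": 1}
    - {"x": 0, "y": 0, "z": -80, "rx": 0, "ry": 0, "rz": 0, "fingers": 1}
    - {"x": 118.5, "y": -267, "z": -100, "rx": 0, "ry": 0, "rz": 0.111, "fingers": 1}
    - {"x": 118.5, "y": -267, "z": -100, "rx": 0, "ry": 0, "rz": 0.111, "fingers": 1}
    - {"x": 118.5, "y": -267, "z": -100, "rx": 0, "ry": 0, "rz": 0.111, "fingers": 1}
    - {"x": 118.5, "y": -267, "z": -100, "rx": 0, "ry": 0, "rz": 0.111, "fingers": 1}
    - {"x": 118.5, "y": -267, "z": -100, "rx": 0, "ry": 0, "rz": 0.111, "fingers": 1}
    - {"x": 118.5, "y": -267, "z": -100, "rx": 0, "ry": 0, "rz": 0.111, "fingers": 1}
    - {"x": 118.5, "y": -267, "z": -70, "rx": 0, "ry": 0, "rz": 0.111, "fingers": 1}
    - {"x": 118.5, "y": -267, "z": -40, "rx": 0, "ry": 0, "rz": 0.111, "fingers": 1}
    - {"x": 118.5, "y": -267, "z": -40, "rx": 0, "ry": 0, "rz": 0.111, "fingers": 1}
    - {"x": 118.5, "y": -267, "z": -40, "rx": 0, "ry": 0, "rz": 0.111, "fingers": 1}

```text
time_s: 21.92
tool_pos: [0.6278, -0.1311, 0.103]
tool_rot: [180.0, -0.1, -1.2]
force: [0.2, -0.7, -1.2]
grip_width: 0.036
grasp_force: 25.0
```

Run:
```python
from h import *
go([.6282,-.1300,.0683],-1.1)
```

```text
now 21.925 [ 0.6278 -0.1311  0.103 ] [179.9587  -0.0596  -1.1643] shift [ 0.3768 -1.1518 34.749 ] rv [ 0.0007 -0.001  -0.0011]
```

drive_tool:
  moves:
    - {"x": 0.4, "y": -1.1, "z": 20, "rx": 0, "ry": 0, "rz": 0, "fingers": 1}
    - {"x": 0.4, "y": -1.1, "z": 29, "rx": 0, "ry": 0, "rz": 0, "fingers": 1}
    - {"x": 0.4, "y": -1.1, "z": 32, "rx": 0, "ry": 0, "rz": 0, "fingers": 1}
    - {"x": 0.4, "y": -1.1, "z": 33.5, "rx": 0, "ry": 0, "rz": 0, "fingers": 1}
    - {"x": 0.4, "y": -1.1, "z": 34, "rx": 0, "ry": 0, "rz": 0, "fingers": 1}
    - {"x": 0.4, "y": -1.1, "z": 34, "rx": 0, "ry": 0, "rz": 0, "fingers": 1}

```text
time_s: 22.68
tool_pos: [0.6281, -0.129, 0.0684]
tool_rot: [180.0, -0.0, -1.1]
force: [0.0, -0.2, -1.1]
grip_width: 0.0356
grasp_force: 25.0
```

drive_tool:
  moves:
    - {"x": 0, "y": 0.8, "z": 0.4, "rx": 0, "ry": 0, "rz": 0, "fingers": 1}
    - {"x": 0, "y": 0.8, "z": 0.8, "rx": 0, "ry": 0, "rz": 0, "fingers": 1}
    - {"x": 0, "y": 0.8, "z": 0.8, "rx": 0, "ry": 0, "rz": 0, "fingers": 1}

```text
time_s: 23.05
tool_pos: [0.6283, -0.1292, 0.0682]
tool_rot: [-179.9, -0.0, -1.1]
force: [-1.4, 1.7, 5.6]
grip_width: 0.0359
grasp_force: 25.0
```

Contact. Release and rise, then go over to see the dish and dome.

drive_tool:
  moves:
    - {"x": 0, "y": 0.8, "z": 0.4, "rx": 0, "ry": 0, "rz": 0, "fingers": 1}
    - {"x": 0, "y": 0.8, "z": 0.4, "rx": 0, "ry": 0, "rz": 0, "fingers": -0.4}
    - {"x": 0, "y": 0.8, "z": 0.4, "rx": 0, "ry": 0, "rz": 0, "fingers": -0.4}
    - {"x": 0, "y": 0.8, "z": 0.4, "rx": 0, "ry": 0, "rz": 0, "fingers": -0.4}
    - {"x": 0, "y": 0.8, "z": -20, "rx": 0, "ry": 0, "rz": 0, "fingers": -0.4}
    - {"x": 0, "y": 0.8, "z": -70, "rx": 0, "ry": 0, "rz": 0, "fingers": -0.4}
    - {"x": 0, "y": 0.8, "z": -130, "rx": 0, "ry": 0, "rz": 0, "fingers": -0.4}
    - {"x": 0, "y": 0.8, "z": -180, "rx": 0, "ry": 0, "rz": 0, "fingers": -0.4}
    - {"x": 0, "y": 0.8, "z": -190, "rx": 0, "ry": 0, "rz": 0, "fingers": -0.4}

```text
time_s: 24.18
tool_pos: [0.6295, -0.1321, 0.2629]
tool_rot: [179.9, -0.4, -1.1]
force: [0.6, -0.2, 0.7]
grip_width: 0.0614
grasp_force: 0.0
```

Run:
```python
from h import *
go([.53,-.04,.28],90)
```

```text
now 24.175 [ 0.6295 -0.1321  0.2629] [179.9393  -0.4442  -1.1491] shift [-101.1726  -90.1092  -18.0299] rv [ 0.007  -0.0052 -1.5908]
```

drive_tool:
  moves:
    - {"x": -70, "y": -41, "z": -37, "rx": 0, "ry": 0, "rz": -1.59, "fingers": -0.4}
    - {"x": -70, "y": -41, "z": -37, "rx": 0, "ry": 0, "rz": -1.59, "fingers": -0.4}
    - {"x": -70, "y": -41, "z": -37, "rx": 0, "ry": 0, "rz": -1.59, "fingers": -0.4}
    - {"x": -70, "y": -41, "z": -37, "rx": 0, "ry": 0, "rz": -1.59, "fingers": -0.4}
    - {"x": -70, "y": -41, "z": -37, "rx": 0, "ry": 0, "rz": -1.59, "fingers": -0.4}
    - {"x": -70, "y": -41, "z": -37, "rx": 0, "ry": 0, "rz": -1.59, "fingers": -0.4}
    - {"x": -70, "y": -41, "z": -37, "rx": 0, "ry": 0, "rz": -1.59, "fingers": -0.4}
    - {"x": -70, "y": -41, "z": -37, "rx": 0, "ry": 0, "rz": -1.59, "fingers": -0.4}
    - {"x": -70, "y": -41, "z": -37, "rx": 0, "ry": 0, "rz": -1.59, "fingers": -0.4}
    - {"x": -70, "y": -41, "z": -37, "rx": 0, "ry": 0, "rz": -1.59, "fingers": -0.4}
    - {"x": -70, "y": -41, "z": -37, "rx": 0, "ry": 0, "rz": -1.59, "fingers": -0.4}

```text
time_s: 25.55
tool_pos: [0.5585, -0.0884, 0.2942]
tool_rot: [-180.0, -0.0, 89.9]
force: [-0.1, -0.3, -0.3]
grip_width: 0.0608
grasp_force: 0.0
```

Run:
```python
from h import *
snap("wrist","w9"); go([.48,-.09,.30],90)
```

```text
now 25.6 [ 0.5585 -0.0883  0.2942] [-179.9929   -0.0045   89.9091] shift [ -1.8239 -78.5358  -5.7604] rv [-0.0001 -0.0001 -0.0016]
```

drive_tool:
  moves:
    - {"x": 0, "y": -80, "z": 0, "rx": 0, "ry": 0, "rz": 0, "fingers": -0.4}
    - {"x": 0, "y": -80, "z": 0, "rx": 0, "ry": 0, "rz": 0, "fingers": -0.4}
    - {"x": 0, "y": -80, "z": 0, "rx": 0, "ry": 0, "rz": 0, "fingers": -0.4}
    - {"x": 0, "y": -80, "z": 0, "rx": 0, "ry": 0, "rz": 0, "fingers": -0.4}

```text
time_s: 26.1
tool_pos: [0.4794, -0.088, 0.2946]
tool_rot: [179.9, -0.0, 90.0]
force: [0.1, -0.2, 0.4]
grip_width: 0.0611
grasp_force: 0.0
```

Run:
```python
from h import *
c=snap("wrist","w10"); a=load("w9")
m=np.vstack([a["image"][:295],c["image"][:295]]); cv2.imwrite("pics/z4.png",m[:,:,::-1])
go([.4218,-.149,.2],90)
```

```text
now 26.15 [ 0.4795 -0.0881  0.2945] [179.9613   0.0324  89.9766] shift [-60.885  -57.7065  94.4618] rv [ 0.0007  0.0006 -0.0004]
```

View pics/z4.png

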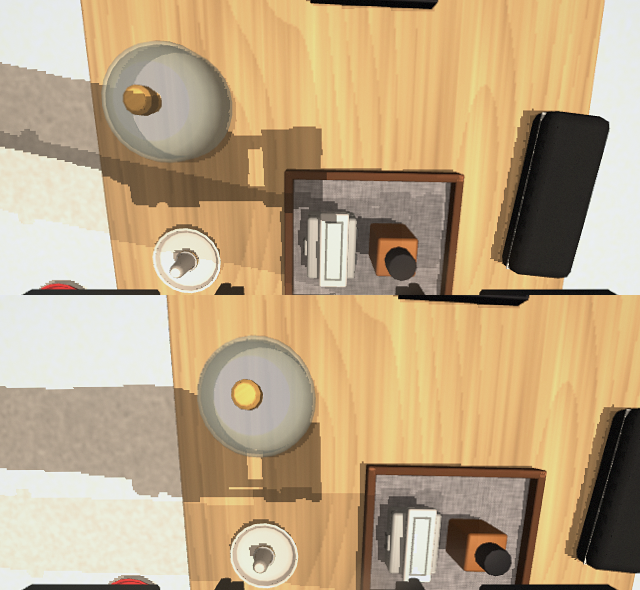

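Cologne stands behind the box, with the stay case on top. The dish rim is at about (186,259) and (263,258), and the knob at about (138,100) and (246,99).

Run:
```python
from h import *
a,c=load("w9"),load("w10")
def blob(im,box,f):
    x0,y0,x1,y1=box; h=cv2.cvtColor(im[y0:y1,x0:x1],cv2.COLOR_RGB2HSV); m=f(h).astype(np.uint8)*255
    k=max(cv2.findContours(m,cv2.RETR_EXTERNAL,cv2.CHAIN_APPROX_NONE)[0],key=cv2.contourArea)
    e=cv2.fitEllipse(cv2.convexHull(k)); return np.array(e[0])+[x0,y0],e[1],e[2]
dish=lambda h:h[...,1]<70
A=blob(a["image"],(145,218,228,291),dish); C=blob(c["image"],(222,216,306,291),dish); print(A,C)
print("rim",tri([(a,A[0]),(c,C[0])]),plane(a,[A[0]],.032),plane(c,[C[0]],.032), 2*np.array([A[1],C[1]])/2)
knob=lambda h:(h[...,1]>110)
KA=blob(a["image"],(115,75,165,125),knob); KC=blob(c["image"],(225,75,270,122),knob); print(KA,KC)
print("knob",tri([(a,KA[0]),(c,KC[0])]),plane(a,[KA[0]],.115),plane(c,[KC[0]],.119))
```

```text
(array([186.2252, 260.24  ]), (63.1868896484375, 69.23197174072266), 118.12654113769531) (array([263.5079, 260.1416]), (64.30313873291016, 68.05424499511719), 106.8885269165039)
rim (array([ 0.4241, -0.1505,  0.0315]), np.float64(0.15350569229841476)) [[ 0.4242 -0.1505  0.032 ]] [[ 0.4241 -0.1503  0.032 ]] [[63.1869 69.232 ]
 [64.3031 68.0542]]
(array([141.2052,  99.9338]), (29.580303192138672, 39.18520736694336), 103.67078399658203) (array([246.4092,  99.1982]), (29.588468551635742, 31.950223922729492), 122.11296081542969)
knob (array([0.4264, 0.0007, 0.1109]), np.float64(0.17788627987605485)) [[0.428  0.0003 0.115 ]] [[0.4277 0.0004 0.119 ]]
```

Run:
```python
from h import *
a,c=load("w9"),load("w10")
print(tri([(a,(178,271)),(c,(261,269))]))
for k,n in((a,"a"),(c,"c")):
    for p in([.4241,-.1505,.068],[.4241,-.1505,.034],[.4268,.0005,.1215],[.4268,.0005,.1015]): print(n,proj(k,[p])[0])
x=lambda k,x0:cv2.resize(k["image"][205:295,x0:x0+120],(400,300),interpolation=cv2.INTER_CUBIC)
y=lambda k,x0:cv2.resize(k["image"][55:145,x0:x0+120],(400,300),interpolation=cv2.INTER_CUBIC)
cv2.imwrite("pics/z5.png",np.vstack([np.hstack([x(a,130),x(c,200)]),np.hstack([y(a,80),y(c,190)])])[:,:,::-1])
```

```text
(array([ 0.4256, -0.1503,  0.0628]), np.float64(1.432201177051455))
a [174.6439 271.9433]
a [185.5358 260.8383]
a [135.9893  99.2115]
a [146.6458 100.6385]
c [258.6684 272.0947]
c [263.2405 260.9558]
c [244.6398  98.797 ]
c [249.0023 100.2887]
```

View pics/z5.png

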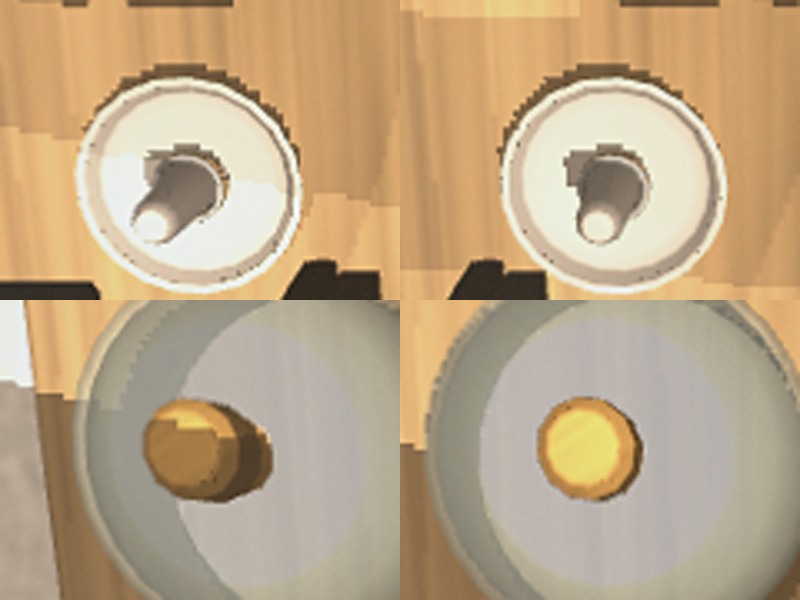

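Predicted points match the post top (175,272) and knob top (246,99) to about 1 px. Picking the dish.

drive_tool:
  force: 20
  moves:
    - {"x": -62.4, "y": -55.2, "z": 60, "rx": 0, "ry": 0, "rz": 0, "fingers": -0.4}
    - {"x": -62.4, "y": -55.2, "z": 120, "rx": 0, "ry": 0, "rz": 0, "fingers": -0.4}
    - {"x": -62.4, "y": -55.2, "z": 180, "rx": 0, "ry": 0, "rz": 0, "fingers": -0.4}
    - {"x": -62.4, "y": -55.2, "z": 195, "rx": 0, "ry": 0, "rz": 0, "fingers": -0.4}
    - {"x": -62.4, "y": -55.2, "z": 200, "rx": 0, "ry": 0, "rz": 0, "fingers": -0.4}
    - {"x": -62.4, "y": -55.2, "z": 200, "rx": 0, "ry": 0, "rz": 0, "fingers": -0.4}
    - {"x": -62.4, "y": -55.2, "z": 200, "rx": 0, "ry": 0, "rz": 0, "fingers": -0.4}

```text
time_s: 27.02
tool_pos: [0.4253, -0.1507, 0.0959]
tool_rot: [179.8, 0.0, 90.0]
force: [-0.8, -0.6, 0.8]
grip_width: 0.061
grasp_force: 0.0
```

Run:
```python
from h import *
go([.4243,-.1505,.044],90)
```

```text
now 27.025 [ 0.4253 -0.1507  0.0959] [179.8324   0.015   90.0216] shift [ 0.2447 -1.1064 51.8586] rv [0.0029 0.0003 0.0004]
```

drive_tool:
  force: 20
  moves:
    - {"x": 0.2, "y": -0.8, "z": 25, "rx": 0, "ry": 0, "rz": 0, "fingers": -0.4}
    - {"x": 0.2, "y": -0.8, "z": 44, "rx": 0, "ry": 0, "rz": 0, "fingers": -0.4}
    - {"x": 0.2, "y": -0.8, "z": 51, "rx": 0, "ry": 0, "rz": 0, "fingers": -0.4}
    - {"x": 0.2, "y": -0.8, "z": 51, "rx": 0, "ry": 0, "rz": 0, "fingers": -0.4}
    - {"x": 0.2, "y": -0.8, "z": 51, "rx": 0, "ry": 0, "rz": 0, "fingers": 1}
    - {"x": 0.2, "y": -0.8, "z": 51, "rx": 0, "ry": 0, "rz": 0, "fingers": 1}
    - {"x": 0.2, "y": -0.8, "z": 51, "rx": 0, "ry": 0, "rz": 0, "fingers": 1}
    - {"x": 0.2, "y": -0.8, "z": 51, "rx": 0, "ry": 0, "rz": 0, "fingers": 1}
    - {"x": 0.2, "y": -0.8, "z": 51, "rx": 0, "ry": 0, "rz": 0, "fingers": 1}

```text
time_s: 28.15
tool_pos: [0.4227, -0.1503, 0.0433]
tool_rot: [180.0, -0.0, 90.0]
force: [-0.2, -0.1, 1.3]
grip_width: 0.0189
grasp_force: 0.0
```

Run:
```python
from h import *
go([.6098,.0119,.10],90)
```

```text
now 28.15 [ 0.4227 -0.1503  0.0433] [179.9925  -0.0061  90.001 ] shift [162.2262 187.0861 -56.6674] rv [ 0.0001 -0.0001  0.    ]
```

drive_tool:
  moves:
    - {"x": 0, "y": 0, "z": 0, "rx": 0, "ry": 0, "rz": 0, "fingers": 1}
    - {"x": 0, "y": 0, "z": 0, "rx": 0, "ry": 0, "rz": 0, "fingers": 1}
    - {"x": 0, "y": 0, "z": 0, "rx": 0, "ry": 0, "rz": 0, "fingers": 1}

```text
time_s: 28.52
tool_pos: [0.4227, -0.1504, 0.0433]
tool_rot: [180.0, 0.0, 90.0]
force: [0.5, 0.7, 0.1]
grip_width: 0.0147
grasp_force: 20.0
```

drive_tool:
  moves:
    - {"x": 0, "y": 0, "z": -20, "rx": 0, "ry": 0, "rz": 0, "fingers": 1}
    - {"x": 0, "y": 0, "z": -60, "rx": 0, "ry": 0, "rz": 0, "fingers": 1}
    - {"x": 0, "y": 0, "z": -105, "rx": 0, "ry": 0, "rz": 0, "fingers": 1}
    - {"x": 40, "y": 46, "z": -110, "rx": 0, "ry": 0, "rz": 0, "fingers": 1}
    - {"x": 80, "y": 92, "z": -110, "rx": 0, "ry": 0, "rz": 0, "fingers": 1}
    - {"x": 120, "y": 138, "z": -110, "rx": 0, "ry": 0, "rz": 0, "fingers": 1}
    - {"x": 155, "y": 179, "z": -110, "rx": 0, "ry": 0, "rz": 0, "fingers": 1}
    - {"x": 162, "y": 187, "z": -90, "rx": 0, "ry": 0, "rz": 0, "fingers": 1}
    - {"x": 162, "y": 187, "z": -50, "rx": 0, "ry": 0, "rz": 0, "fingers": 1}
    - {"x": 162, "y": 187, "z": -25, "rx": 0, "ry": 0, "rz": 0, "fingers": 1}
    - {"x": 162, "y": 187, "z": -20, "rx": 0, "ry": 0, "rz": 0, "fingers": 1}
    - {"x": 162, "y": 187, "z": -20, "rx": 0, "ry": 0, "rz": 0, "fingers": 1}

```text
time_s: 30.02
tool_pos: [0.6099, 0.0115, 0.0636]
tool_rot: [180.0, 0.0, 90.0]
force: [0.8, -0.2, -0.9]
grip_width: 0.0145
grasp_force: 20.0
```

Run:
```python
from h import *
go([.6098,.0119,.0433],90)
```

```text
now 30.025 [0.6099 0.0115 0.0636] [179.9918   0.0107  89.9904] shift [ 0.3972 -0.0765 20.2715] rv [ 0.0001  0.0002 -0.0002]
```

drive_tool:
  moves:
    - {"x": 0.4, "y": 0, "z": 10, "rx": 0, "ry": 0, "rz": 0, "fingers": 1}
    - {"x": 0.4, "y": 0, "z": 16, "rx": 0, "ry": 0, "rz": 0, "fingers": 1}
    - {"x": 0.4, "y": 0, "z": 19, "rx": 0, "ry": 0, "rz": 0, "fingers": 1}
    - {"x": 0.4, "y": 0, "z": 20, "rx": 0, "ry": 0, "rz": 0, "fingers": 1}
    - {"x": 0.4, "y": 0, "z": 20.3, "rx": 0, "ry": 0, "rz": 0, "fingers": 1}
    - {"x": 0.4, "y": 0, "z": 20.3, "rx": 0, "ry": 0, "rz": 0, "fingers": 1}

```text
time_s: 30.78
tool_pos: [0.6096, 0.0121, 0.0433]
tool_rot: [-180.0, -0.0, 90.0]
force: [-3.8, -0.5, 3.3]
grip_width: 0.0148
grasp_force: 20.0
```

drive_tool:
  moves:
    - {"x": 0.4, "y": 0, "z": 0, "rx": 0, "ry": 0, "rz": 0, "fingers": -0.4}
    - {"x": 0.4, "y": 0, "z": 0, "rx": 0, "ry": 0, "rz": 0, "fingers": -0.4}
    - {"x": 0.4, "y": 0, "z": 0, "rx": 0, "ry": 0, "rz": 0, "fingers": -0.4}
    - {"x": 0.4, "y": 0, "z": 0, "rx": 0, "ry": 0, "rz": 0, "fingers": -0.4}
    - {"x": 0.4, "y": 0, "z": -20, "rx": 0, "ry": 0, "rz": 0, "fingers": -0.4}
    - {"x": 0.4, "y": 0, "z": -70, "rx": 0, "ry": 0, "rz": 0, "fingers": -0.4}
    - {"x": 0.4, "y": 0, "z": -120, "rx": 0, "ry": 0, "rz": 0, "fingers": -0.4}
    - {"x": 0.4, "y": 0, "z": -150, "rx": 0, "ry": 0, "rz": 0, "fingers": -0.4}
    - {"x": -10, "y": -60, "z": -150, "rx": 0, "ry": 0, "rz": 0, "fingers": -0.4}
    - {"x": -11.6, "y": -120, "z": -140, "rx": 0, "ry": 0, "rz": 0, "fingers": -0.4}
    - {"x": -11.6, "y": -182.5, "z": -120, "rx": 0, "ry": 0, "rz": 0, "fingers": -0.4}
    - {"x": -11.6, "y": -182.5, "z": -110, "rx": 0, "ry": 0, "rz": 0, "fingers": -0.4}
    - {"x": -11.6, "y": -182.5, "z": -110, "rx": 0, "ry": 0, "rz": 0, "fingers": -0.4}
    - {"x": -11.6, "y": -182.5, "z": -110, "rx": 0, "ry": 0, "rz": 0, "fingers": -0.4}

```text
time_s: 32.52
tool_pos: [0.4286, -0.0001, 0.1541]
tool_rot: [179.9, -0.1, 89.9]
force: [-0.6, 0.8, 0.4]
grip_width: 0.0607
grasp_force: 0.0
```

Run:
```python
from h import *
go([.427,.0005,.108],90)
```

```text
now 32.525 [ 0.4286 -0.0001  0.1541] [179.8766  -0.0576  89.8989] shift [ 0.567  -1.6837 46.0604] rv [ 0.0022 -0.001  -0.0018]
```

drive_tool:
  force: 20
  moves:
    - {"x": 0.5, "y": -1.2, "z": 20, "rx": 0, "ry": 0, "rz": 0, "fingers": -0.4}
    - {"x": 0.5, "y": -1.2, "z": 38, "rx": 0, "ry": 0, "rz": 0, "fingers": -0.4}
    - {"x": 0.5, "y": -1.2, "z": 46, "rx": 0, "ry": 0, "rz": 0, "fingers": -0.4}
    - {"x": 0.5, "y": -1.2, "z": 46, "rx": 0, "ry": 0, "rz": 0, "fingers": -0.4}
    - {"x": 0.5, "y": -1.2, "z": 46, "rx": 0, "ry": 0, "rz": 0, "fingers": 1}
    - {"x": 0.5, "y": -1.2, "z": 46, "rx": 0, "ry": 0, "rz": 0, "fingers": 1}
    - {"x": 0.5, "y": -1.2, "z": 46, "rx": 0, "ry": 0, "rz": 0, "fingers": 1}
    - {"x": 0.5, "y": -1.2, "z": 46, "rx": 0, "ry": 0, "rz": 0, "fingers": 1}
    - {"x": 0.5, "y": -1.2, "z": 46, "rx": 0, "ry": 0, "rz": 0, "fingers": 1}
    - {"x": 0.5, "y": -1.2, "z": 46, "rx": 0, "ry": 0, "rz": 0, "fingers": 1}
    - {"x": 0.5, "y": -1.2, "z": 46, "rx": 0, "ry": 0, "rz": 0, "fingers": 1}

```text
time_s: 33.9
tool_pos: [0.4261, 0.001, 0.107]
tool_rot: [180.0, -0.0, 90.0]
force: [-0.3, -0.0, -0.7]
grip_width: 0.021
grasp_force: 20.0
```

Run:
```python
from h import *
go([.6097,.012,.20],90)
```

```text
now 33.9 [0.4261 0.001  0.107 ] [179.9822  -0.0083  89.9959] shift [ 11.0542 183.61   -92.9088] rv [ 0.0003 -0.0001 -0.0001]
```

drive_tool:
  moves:
    - {"x": 0, "y": 0, "z": -15, "rx": 0, "ry": 0, "rz": 0, "fingers": 1}
    - {"x": 0, "y": 0, "z": -50, "rx": 0, "ry": 0, "rz": 0, "fingers": 1}
    - {"x": 0, "y": 0, "z": -90, "rx": 0, "ry": 0, "rz": 0, "fingers": 1}
    - {"x": 0, "y": 0, "z": -100, "rx": 0, "ry": 0, "rz": 0, "fingers": 1}
    - {"x": 3, "y": 40, "z": -100, "rx": 0, "ry": 0, "rz": 0, "fingers": 1}
    - {"x": 6, "y": 85, "z": -100, "rx": 0, "ry": 0, "rz": 0, "fingers": 1}
    - {"x": 9, "y": 130, "z": -100, "rx": 0, "ry": 0, "rz": 0, "fingers": 1}
    - {"x": 10, "y": 165, "z": -100, "rx": 0, "ry": 0, "rz": 0, "fingers": 1}
    - {"x": 11, "y": 183, "z": -100, "rx": 0, "ry": 0, "rz": 0, "fingers": 1}
    - {"x": 11, "y": 183.5, "z": -100, "rx": 0, "ry": 0, "rz": 0, "fingers": 1}
    - {"x": 11, "y": 183.5, "z": -100, "rx": 0, "ry": 0, "rz": 0, "fingers": 1}
    - {"x": 11, "y": 183.5, "z": -100, "rx": 0, "ry": 0, "rz": 0, "fingers": 1}

```text
time_s: 35.4
tool_pos: [0.6086, 0.0118, 0.207]
tool_rot: [-180.0, -0.1, 90.0]
force: [0.8, -0.2, -1.1]
grip_width: 0.0209
grasp_force: 20.0
```

Run:
```python
from h import *
go([.6097,.0122,.107],90)
s=snap("side","s2"); t=snap("top","t2")
p=proj(s,[[.6097,.012,.1]])[0].astype(int); q=proj(t,[[.6097,.012,.1]])[0].astype(int)
z=lambda c,p:cv2.resize(c["image"][p[1]-75:p[1]+75,p[0]-100:p[0]+100],(400,300),interpolation=cv2.INTER_CUBIC)
cv2.imwrite("pics/z6.png",np.hstack([z(s,p),z(t,q)])[:,:,::-1]); print(p,q)
```

```text
now 35.4 [0.6086 0.0118 0.207 ] [-179.9788   -0.0633   89.9781] shift [ 0.2549  1.1275 99.9801] rv [-0.0004 -0.0011 -0.0004]
[382 197] [306 172]
```

View pics/z6.png

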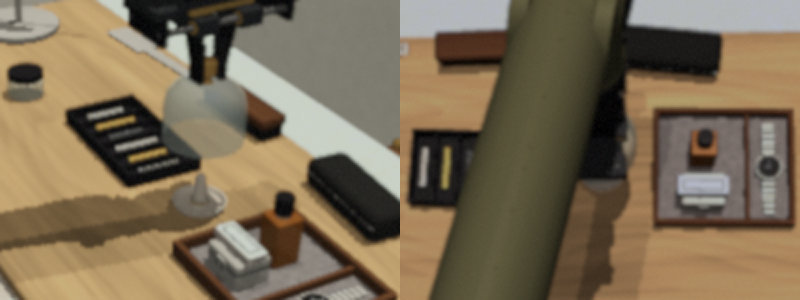

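The dome hangs level over the dish and the tray group is right. Lowering slowly; no further views are left, so force and numbers from here.

drive_tool:
  moves:
    - {"x": 0.3, "y": 1, "z": 10, "rx": 0, "ry": 0, "rz": 0, "fingers": 1}
    - {"x": 0.3, "y": 1, "z": 25, "rx": 0, "ry": 0, "rz": 0, "fingers": 1}
    - {"x": 0.3, "y": 1, "z": 45, "rx": 0, "ry": 0, "rz": 0, "fingers": 1}
    - {"x": 0.3, "y": 1, "z": 65, "rx": 0, "ry": 0, "rz": 0, "fingers": 1}
    - {"x": 0.3, "y": 1, "z": 82, "rx": 0, "ry": 0, "rz": 0, "fingers": 1}
    - {"x": 0.3, "y": 1, "z": 91, "rx": 0, "ry": 0, "rz": 0, "fingers": 1}
    - {"x": 0.3, "y": 1, "z": 95, "rx": 0, "ry": 0, "rz": 0, "fingers": 1}
    - {"x": 0.3, "y": 1, "z": 97, "rx": 0, "ry": 0, "rz": 0, "fingers": 1}
    - {"x": 0.3, "y": 1, "z": 98, "rx": 0, "ry": 0, "rz": 0, "fingers": 1}
    - {"x": 0.3, "y": 1, "z": 98, "rx": 0, "ry": 0, "rz": 0, "fingers": 1}

```text
time_s: 36.75
tool_pos: [0.6108, 0.0123, 0.1094]
tool_rot: [180.0, -0.0, 90.0]
force: [-1.0, 0.2, -1.5]
grip_width: 0.0209
grasp_force: 20.0
```

drive_tool:
  moves:
    - {"x": 0, "y": -0.9, "z": 1, "rx": 0, "ry": 0, "rz": 0, "fingers": 1}
    - {"x": 0, "y": -0.9, "z": 1.6, "rx": 0, "ry": 0, "rz": 0, "fingers": 1}
    - {"x": 0, "y": -0.9, "z": 2, "rx": 0, "ry": 0, "rz": 0, "fingers": 1}
    - {"x": 0, "y": -0.9, "z": 2, "rx": 0, "ry": 0, "rz": 0, "fingers": 1}

```text
time_s: 37.25
tool_pos: [0.6096, 0.0122, 0.1071]
tool_rot: [-180.0, -0.0, 90.0]
force: [-0.9, -0.6, -0.5]
grip_width: 0.0207
grasp_force: 20.0
```

drive_tool:
  moves:
    - {"x": 0, "y": 0, "z": 0.4, "rx": 0, "ry": 0, "rz": 0, "fingers": 1}
    - {"x": 0, "y": 0, "z": 0.8, "rx": 0, "ry": 0, "rz": 0, "fingers": 1}
    - {"x": 0, "y": 0, "z": 0.8, "rx": 0, "ry": 0, "rz": 0, "fingers": 1}

```text
time_s: 37.62
tool_pos: [0.6096, 0.0121, 0.1071]
tool_rot: [-180.0, -0.0, 90.0]
force: [-2.9, -0.7, 6.2]
grip_width: 0.0214
grasp_force: 20.1
```

Seated. Release, rise, and stand clear for a check.

drive_tool:
  moves:
    - {"x": 0, "y": 0, "z": 0.2, "rx": 0, "ry": 0, "rz": 0, "fingers": 1}
    - {"x": 0, "y": 0, "z": 0.2, "rx": 0, "ry": 0, "rz": 0, "fingers": -0.4}
    - {"x": 0, "y": 0, "z": 0.2, "rx": 0, "ry": 0, "rz": 0, "fingers": -0.4}
    - {"x": 0, "y": 0, "z": 0.2, "rx": 0, "ry": 0, "rz": 0, "fingers": -0.4}
    - {"x": 0, "y": 0, "z": 0.2, "rx": 0, "ry": 0, "rz": 0, "fingers": -0.4}
    - {"x": 0, "y": 0, "z": -20, "rx": 0, "ry": 0, "rz": 0, "fingers": -0.4}
    - {"x": 0, "y": 0, "z": -70, "rx": 0, "ry": 0, "rz": 0, "fingers": -0.4}
    - {"x": 0, "y": 0, "z": -130, "rx": 0, "ry": 0, "rz": 0, "fingers": -0.4}
    - {"x": 0, "y": -50, "z": -180, "rx": 0, "ry": 0, "rz": 0, "fingers": -0.4}
    - {"x": -140, "y": -50, "z": -190, "rx": 0, "ry": 0, "rz": 0, "fingers": -0.4}
    - {"x": -140, "y": -50, "z": -190, "rx": 0, "ry": 0, "rz": 0, "fingers": -0.4}
    - {"x": -140, "y": -50, "z": -190, "rx": 0, "ry": 0, "rz": 0, "fingers": -0.4}
    - {"x": -140, "y": -50, "z": -190, "rx": 0, "ry": 0, "rz": 0, "fingers": -0.4}

```text
time_s: 39.25
tool_pos: [0.5594, -0.1295, 0.2973]
tool_rot: [179.9, -0.0, 89.8]
force: [0.3, 1.5, -0.7]
grip_width: 0.061
grasp_force: 0.0
```

Run:
```python
from h import *
c=snap("wrist","w11"); s=snap("side","s3")
def hsv(c): return cv2.cvtColor(c["image"],cv2.COLOR_RGB2HSV)
def big(m,p,r):
    p=p.astype(int); x0,y0=max(p[0]-r,0),max(p[1]-r,0); k=cv2.findContours(m[y0:p[1]+r,x0:p[0]+r].astype(np.uint8),cv2.RETR_EXTERNAL,cv2.CHAIN_APPROX_NONE)[0]
    k=max(k,key=cv2.contourArea); M=cv2.moments(k); return np.array([M["m10"],M["m01"]])/M["m00"]+[x0,y0],cv2.contourArea(k)
K=[.6097,.0121,.115]
for n,cam in(("w",c),("s",s)):
    h=hsv(cam); p=proj(cam,[K])[0]; e=big((h[...,1]>110)&(h[...,0]<35),p,14 if n=="w" else 8); print(n,"knob pred",p,"seen",e)
    b=proj(cam,[[.6276,-.130,.097]])[0]; print(n,"cap pred",b,"seen",big(h[...,2]<80,b,20 if n=="w" else 11) if 0<b[0]<640 and 0<b[1]<480 else None)
    q=proj(cam,[[.5711,-.129,.072]])[0]; print(n,"stay pred",q,"seen",big((h[...,2]>190)&(h[...,1]<60),q,38 if n=="w" else 14))
```

```text
w knob pred [387.0712  21.4555] seen (array([387.3932,  21.078 ]), 660.0)
w cap pred [399.225  212.0028] seen (array([400.2559, 214.5783]), 732.0)
w stay pred [330.8927 205.6323] seen (array([342.6131, 207.2393]), 1017.5)
s knob pred [383.2289 192.1088] seen (array([383.0839, 192.0503]), 79.5)
s cap pred [424.1073 225.2803] seen (array([423.8908, 224.0151]), 88.5)
s stay pred [402.2023 241.0575] seen (array([406.6296, 245.0741]), 4.5)
```

Run:
```python
from h import *
y=np.radians(-1.1); Rz=np.array([[np.cos(y),-np.sin(y)],[np.sin(y),np.cos(y)]])
for f in("w8","w9","w11"):
    c=load(f); L=np.array([(-13,-35),(-13,35),(13,35),(13,-35)])/1e3@Rz.T+[.5711,-.129]
    q=quad(c["image"],proj(c,np.c_[L,np.full(4,.072)]),4); X=plane(c,q,.072)[:,:2]; e=X[1]-X[0]+X[2]-X[3]
    print(f,X.mean(0),np.linalg.norm(X-np.roll(X,-1,0),axis=1),np.degrees(np.arctan2(-e[0],e[1])))
```

```text
w8 [ 0.572  -0.1304] [0.0692 0.0252 0.0695 0.0252] -1.6485617119053126
w9 [ 0.5701 -0.129 ] [0.0695 0.0219 0.0696 0.0205] -0.9721205259825163
w11 [ 0.5702 -0.1289] [0.0686 0.0212 0.07   0.0211] -1.48948825818581
```

The stay case is centred to about 1 mm and square. Handing in.

```bash
python3 -c "
from cell import workorder
print(workorder.sign_off())"
```

```text
the job is handed in; nothing more can be done
None
```

The job is handed in at about 39 s: the box, stay case, cologne, dish and dome are all set as asked, within 1–2 mm where I could measure them. The dish inside the dome was placed by arm position only, and I took no final picture of the cream jar and keepsake box, which the arm never handled.

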